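# Move a thin glass flask from the hanging rack to the condenser

## Robot

A 7-joint arm with a two-finger parallel gripper is mounted at the origin on the work surface. World frame = base frame: x ahead of the robot, y to its left, z up, the work surface at z = 0. Lengths are in m, angles in rad, forces in N, time in s.
With the tool pointing down it reaches from about 0.425 to 1.025 m from the base axis. Payload 9.4 kg.
Tool frame: the origin (TCP) lies on the front face of the gripper's body, between the roots of the fingers; the fingertips stand r.tip_extent ahead of it and the grasp point (between the pads) lies 54 mm ahead of it (r.tip_extent is the distance from the TCP to the fingertips, in m); z points along the fingers, y is the direction in which the jaws open and shut (so a half turn about z gives the same grasp; the last joint's range is limited). The gripper opens to 85 mm and grips with 20 to 120 N. Pads are 22 mm wide; open, the fingers measure 114 mm over their backs; the gripper's body (76 mm by 85 mm) begins 54 mm behind the grasp point. The pads swing forward as they close: fully open they stand 13 mm farther back than shut.
Start: joints at [-1.2, 0.599, -0.003, 1.599, 0.002, 0.943, -0.08], TCP at [0.314, 0.654, 0.304] pointing down, gripper open.
Joint ranges: [-2.57, 2.57], [-0.35, 1.97], [-1.29, 1.29], [0.11, 2.56], [-1.05, 4.19], [0.11, 1.86], [-2.63, 2.63]. Speed limits (rad/s): [2.22, 2.22, 3.01, 3.01, 3.14, 3.14, 3.14].

## Interface

Orientations are given as a unit quaternion [w, x, y, z].
In Python, from workcell import r, eyes gives the robot as it stands. The module is installed in compiled form; this text tells all that it offers.
- The arm moves only by the tool jog_arm, never from a script. Its argument "motion" is a list of rows, each a list of 7 numbers: the turn, a rotation vector about the tool's x, y, z in rad, then the shift along the tool's x, y, z in mm, then the finger opening in mm, from 0 to 85.4. In form: [[rx, ry, rz, tx, ty, tz, hand], ...]. A call has 1 to 8 rows; each row is the pose to reach, as a shift and turn from the pose commanded when the call began, along the tool's axes at that moment; what a row does not reach only later rows make up. A row lasts 1/10 s, in which the tool goes at most 50 mm and 8.59 degrees, less where a joint would pass 70% of its speed; a pose out of reach is approached as far as the arm can. A call with a gripper value outside its range is refused whole. The fingers move at their own pace and stop on an object; "force" is the grip in N (left out, the last holds). Time passes only in rows, so rows that repeat a pose let the fingers close. It gives the time, the measured TCP pose, the force and the opening at its end, in the units of the state.
- r.state(): the state, without advancing time (a new reading comes with each control period).
- eyes.read_camera(name): name is "scene" or "top" or "wrist"; returns a dict with "frame" (384x512x3 uint8, blue, green, red), "intrinsics" (3x3 intrinsics, pixels), "position" and "orientation" of the camera in the world. Camera axes: x right, y up, looking along -z (the intrinsics and any distortion apply to the point x, -y, -z); pixel columns grow to the right and rows downward; lengths in m; the calibration is good to about 2 mm. A picture is of the moment at which its call begins. There is no depth.
- r.hand_in(): hands the job in, once; it reports no verdict.
The state is a dict: "time_s": time; "q": joint angles; "dq": joint speeds; "joint_efforts": joint torques, N m; "eef_pos": TCP position; "orientation": TCP orientation; "ft_force": force on the tool from outside, world axes, zero at the start; "torque": the same for the moment, N m; "opening": finger opening in m.
Only numpy, scipy, OpenCV 4.12 (cv2) and the standard library are available. Lean on these libraries where they do the work, as an engineer would, in place of code of your own. Each camera call takes 0.05 s, during which the arm holds its last target. There are 200 camera calls.

## Task

Lift the thin glass flask with the blue collar up and off its fork, stand it on the cork mat and let go of it; then take it again by its body and stand it upright on the black pad of the condenser stand, its mouth centred under the drip tip, and let go. The glass is fragile: squeeze it lightly (a grip of 40 N at most), set it down and move it without knocks, and keep it upright all the way. Leave the other two hanging flasks and everything else on the bench where they are, and do not bump the rack or the stand.

Things in the scene. Friction and masses are not known exactly. Their poses are not given: they have to be found in the camera images.
- flask: The thin glass flask to move: BLUE collar, 0.1 kg, round about its z axis, origin at the centre of its flat underside. Upwards (mm): body 54 in diameter to z 46, shoulder to z 59, lower neck 18 to 19 in diameter to z 106, blue collar 36 in diameter z 106 to 111, upper neck 26 in diameter to the mouth at z 142. Flasks with red and yellow collars hang beside it
- flask_red: Neighbour flask of the same shape and size with a RED collar, hanging in another fork; not to be disturbed. Origin at the centre of its underside
- flask_yellow: Neighbour flask of the same shape and size in amber glass with a YELLOW collar, hanging in another fork; not to be disturbed. Origin at the centre of its underside
- rack: Fixed steel rack; origin on the table under the middle flask's axis, y along the row; forks open towards its own -x. Base plate 140 x 300 mm, 10 thick. Three forks at y = -85, 0, 85 mm: two prongs each, 8 mm wide and thick, 25 mm apart, from x = -29 (open end) to a 12 mm cross bar at x = 55; end posts at x = 55, y = +-140. Nothing stands higher than 173 mm but the flasks
- fork_top (a point): Point on the rack, x = 0, y = 0, level with the top of the prongs (165 mm above the table). A flask hangs here by its collar's underside, its lower neck between the prongs, its own underside 59 mm above the table
- fork_lip (a point): Top of the white upturned lips at the prong ends of the middle fork (the same on all): 5 mm thick, 8 mm above the prongs. The collar must be lifted more than 8 mm, and less than 35 mm or the flask's shoulder meets the prongs, before the flask is drawn out towards the rack's -x by 60 mm or more
- mat: Fixed square cork mat, 140 by 140 mm, 6 mm thick; origin at the centre of its underside on the table (top at z 6 mm)
- stand: Fixed condenser stand; origin on the table under the drip tip. Aluminium base plate, x from -90 to 110 mm, y +-90 mm, top at z 15. A post of radius 8 mm at x = 85, y = 55 mm rises to z 340 and carries the white head, with an arm at z 200 to 230; otherwise open all round below the head
- pad (a point): Centre of the top of the round black rubber pad (radius 42 mm, 3 mm thick, yellow rim) on the stand's base plate, 18 mm above the table: the flask's underside belongs here
- head (a point): Centre of the underside of the stand's white head, 192 mm above the table; the head measures 90 mm along the stand's x, 80 mm along its y, 50 mm in height, with a glass condenser (radius 24 mm) on it to z 352. There is no room for a gripper on the flask's upper neck under it: hold the flask by its body, gripper tilted about 45 degrees
- drip_tip (a point): Lower end of the glass drip tip (10 mm wide) under the head, 162 mm above the pad, 20 mm above the flask's mouth when it stands there
- amber_bottle: Bystander: amber bottle, radius 30, height 150 mm, origin at the centre of its underside
- white_bottle: Bystander: white plastic bottle with red cap, radius 28, height 140 mm, origin at the centre of its underside
- jar: Bystander: squat glass jar with blue lid, radius 34, height 85 mm, origin at the centre of its underside
- petri: Bystander: flat clear dish, radius 42, height 16 mm, origin at the centre of its underside
- stopper: Bystander: black rubber stopper, up to 18 mm radius, height 28 mm, origin at the centre of its underside
Things that resemble listed ones, but are neither listed nor needed, are in the scene too. There is more than one size of the mat; the job needs the smallest.

How it is judged:
By the outcome, as a careful person would: the job done as asked, in the order asked, and still so for the second after the job is handed in, with the robot touching nothing.
It also fails if it takes over 72 s, if anything falls off the work surface, if the arm or the gripper's body presses on something with over 40 N, if the wrist force passes 120 N, or if a joint passes its speed limit or range.

## Working session

There is one attempt and no reset: what is moved stays moved. The work goes in short steps, Python scripts to look and compute and a tool call to move; the robot and the scene stay as the last step left them, time stands still between calls to the robot, and variables do not carry over. Pictures are saved under pics/ and viewed, about 8 in all and at most 12, crops included, and the job is handed in when it is done.

Besides the shell and the picture viewer there is one more tool, called as name(argument=value, ...), one argument or row to a line, values as JSON. jog_arm: Moves the arm, as the interface text tells. Its arguments: {"type":"object","properties":{"motion":{"type":"array","items":{"type":"array","items":{"type":"number"}}},"force":{"type":"number"}},"required":["motion"]}

```bash
mkdir -p pics; cat > h.py <<'E'
import numpy as np, cv2, json
from scipy.spatial.transform import Rotation as R
from workcell import r, eyes
def rot(q): return R.from_quat([q[1],q[2],q[3],q[0]])
def shot(n,f):
    c=eyes.read_camera(n); cv2.imwrite('pics/'+f+'.png',c['frame'])
    np.savez('pics/'+f+'.npz',K=c['intrinsics'],p=c['position'],q=c['orientation'],f=c['frame']); return c
def load(f):
    d=np.load('pics/'+f+'.npz'); return dict(intrinsics=d['K'],position=d['p'],orientation=d['q'],frame=d['f'])
def ray(c,u,v):
    d=np.linalg.inv(c['intrinsics'])@[u,v,1]; return np.array(c['position']),rot(c['orientation']).apply([d[0],-d[1],-d[2]])
def onz(c,u,v,z):
    p,d=ray(c,u,v); return p+d*(z-p[2])/d[2]
def proj(c,P):
    x=rot(c['orientation']).inv().apply(np.array(P)-c['position']); k=c['intrinsics']@[x[0],-x[1],-x[2]]; return k[:2]/k[2]
E
python3 - <<'E'
from h import *
a=shot('scene','s0');b=shot('top','t0')
for c in(a,b): print({k:np.round(v,3).tolist() for k,v in c.items() if k!='frame'})
cv2.imwrite('pics/t0b.png',cv2.resize(b['frame'],(800,600)));cv2.imwrite('pics/s0b.png',cv2.resize(a['frame'],(800,600)))
print(r.state(),r.tip_extent)
E
```

```text
{'intrinsics': [[483.13, 0.0, 252.241], [0.0, 483.13, 189.111], [0.0, 0.0, 1.0]], 'position': [1.507, 0.097, 1.705], 'orientation': [0.647, 0.181, 0.201, 0.713]}
{'intrinsics': [[406.795, 0.0, 255.645], [0.0, 406.795, 187.764], [0.0, 0.0, 1.0]], 'position': [0.281, -0.013, 1.354], 'orientation': [0.733, 0.077, -0.073, -0.672]}
{'time_s': 0.1, 'q': array([-1.1997134 ,  0.6000244 , -0.00253431,  1.60000321,  0.00180085,
        0.94290842, -0.07977788]), 'dq': array([ 0.0008958 , -0.00043367,  0.00022857, -0.00307855, -0.00024457,
        0.0013987 , -0.00020713]), 'joint_efforts': array([ 5.18547007e-03, -7.77989030e+01,  1.56973265e+00, -2.58624655e+01,
        1.26260135e-02,  5.50288314e-03,  1.33328271e-05]), 'eef_pos': array([0.31377905, 0.65324986, 0.30313501]), 'orientation': array([-8.39471199e-05,  2.21989715e-01,  9.75048776e-01, -6.65409512e-04]), 'ft_force': array([0.0388992 , 0.20776293, 0.98932887]), 'torque': array([-0.03827684, -0.00417844, -0.02388478]), 'opening': 0.08514089073184479} 0.0726
```

View pics/t0b.png

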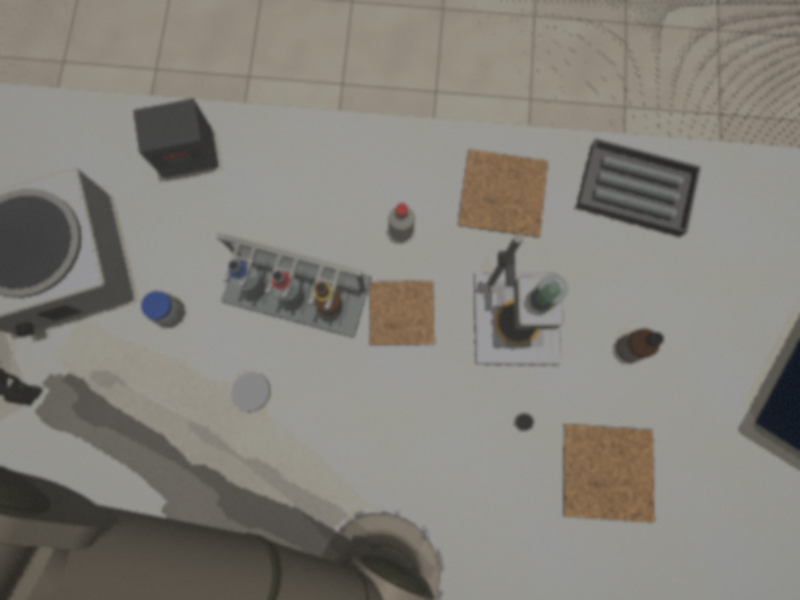

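View pics/s0b.png

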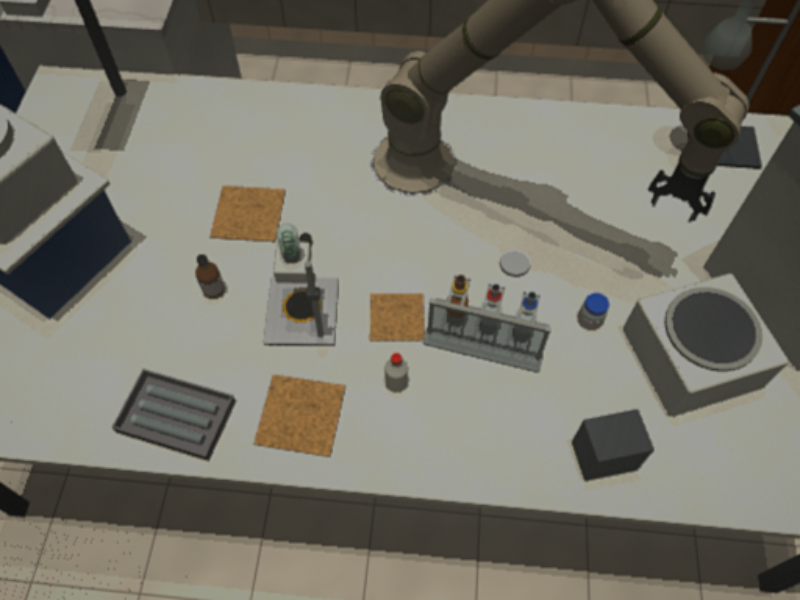

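The top view shows three flasks: blue (237,269), red (280,280) and yellow (323,292). The blue one is the target. There are three cork mats: (503,193), (609,473) and (402,313). The last looks smallest and lies between the rack and the stand at (517,320). I'll measure these next and check them in one crop.

```bash
cat > m.py <<'E'
from h import *
a=load('s0');b=load('t0')
def blobs(c,lo,hi,mn):
    hsv=cv2.cvtColor(c['frame'],cv2.COLOR_BGR2HSV); m=cv2.inRange(hsv,lo,hi)
    n,l,s,ce=cv2.connectedComponentsWithStats(m); return [(ce[i].round(1).tolist(),s[i].tolist(),l==i) for i in range(1,n) if s[i][4]>=mn]
print('mats')
for n,c in(('s',a),('t',b)):
    for ce,s,m in blobs(c,(8,90,60),(22,255,255),250):
        q=cv2.minAreaRect(np.argwhere(m)[:,::-1].astype(np.float32)); P=np.array([onz(c,u,v,.006)[:2] for u,v in cv2.boxPoints(q)])
        print(n,ce,s[4],'ctr',P.mean(0).round(3),'sides',np.linalg.norm(P-np.roll(P,1,0),axis=1).round(3), 'yaw',np.degrees(np.arctan2(*(P[1]-P[0])[::-1])).round(1))
for col,lo,hi in(('blue',(105,90,40),(130,255,255)),('red',(165,90,50),(180,255,255)),('yel',(20,110,90),(34,255,255))):
    for n,c in(('s',a),('t',b)):
        for ce,s,m in blobs(c,lo,hi,8): print(col,n,ce,s, onz(c,*ce,.168).round(3))
t=b['frame'];
cv2.imwrite('pics/c1.png',np.hstack([cv2.resize(t[140:224,136:236],(500,420),interpolation=2)]))
cv2.imwrite('pics/c2.png',np.vstack([cv2.resize(t[145:240,225:370],(725,475),interpolation=2)]))
E
python3 m.py
python3 - <<'E'
import cv2,numpy as np
a=cv2.imread('pics/c1.png');b=cv2.imread('pics/s0.png')
cv2.imwrite('pics/c3.png',cv2.resize(b[165:245,160:360],(800,320),interpolation=2))
t=cv2.imread('pics/t0.png')
cv2.imwrite('pics/c4.png',np.vstack([cv2.resize(t[145:240,136:366],(800,330),interpolation=2),cv2.resize(b[165:235,160:360],(800,270),interpolation=2)]))
E
```

```text
mats
s [158.3, 136.3] 1363 ctr [ 0.241 -0.449] sides [0.194 0.186 0.203 0.184] yaw -169.9
s [253.5, 202.5] 1022 ctr [0.537 0.006] sides [0.135 0.14  0.135 0.135] yaw 95.6
s [191.9, 265.5] 2202 ctr [ 0.829 -0.203] sides [0.189 0.186 0.199 0.183] yaw -178.0
t [321.7, 123.4] 2384 ctr [ 0.825 -0.205] sides [0.177 0.178 0.181 0.177] yaw -3.7
t [256.7, 199.9] 1492 ctr [0.531 0.001] sides [0.13  0.133 0.13  0.13 ] yaw -85.0
t [389.3, 302.5] 3195 ctr [ 0.238 -0.452] sides [0.178 0.182 0.183 0.183] yaw 0.3
blue s [63.4, 171.3] [61, 168, 7, 7, 9] [ 0.565 -0.723  0.168]
blue s [4.2, 182.2] [0, 179, 9, 7, 19] [ 0.634 -0.93   0.168]
blue s [47.8, 185.9] [44, 181, 10, 10, 14] [ 0.634 -0.761  0.168]
blue s [17.6, 191.4] [10, 183, 19, 18, 40] [ 0.669 -0.865  0.168]
blue s [381.7, 193.9] [374, 188, 16, 13, 157] [0.549 0.481 0.168]
blue s [338.8, 194.4] [335, 191, 9, 7, 32] [0.566 0.323 0.168]
blue t [155.2, 172.5] [153, 168, 4, 9, 13] [0.558 0.309 0.168]
blue t [99.5, 194.9] [91, 187, 18, 17, 239] [0.476 0.464 0.168]
yel s [294.1, 184.7] [290, 181, 9, 7, 30] [0.54  0.156 0.168]
yel s [187.1, 199.1] [181, 187, 19, 19, 57] [ 0.64  -0.232  0.168]
yel t [207.2, 188.9] [203, 183, 9, 10, 23] [0.521 0.148 0.168]
```

View pics/c4.png

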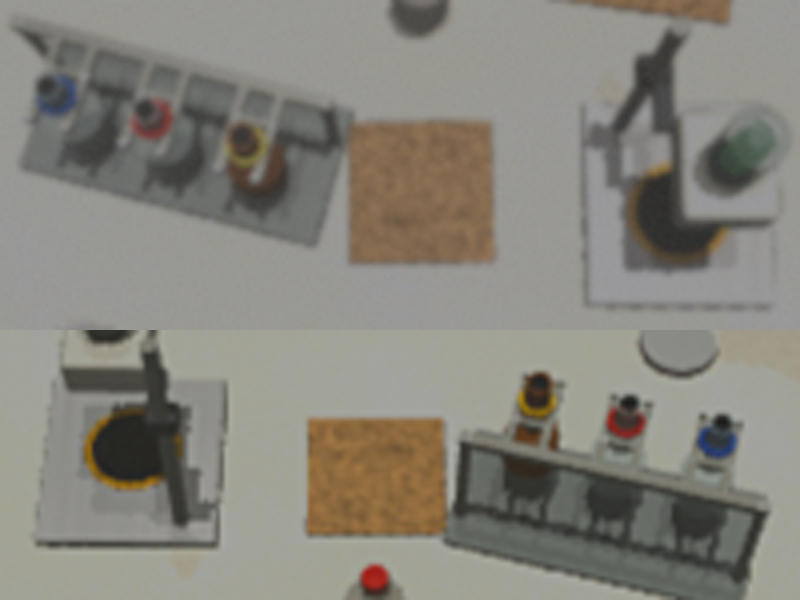

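The crop confirms it: the blue-collared flask is leftmost in the rack (top crop 55,95), and its fork opens towards the robot. The mat in the middle measures about 135–140 mm, so it's the smallest. The pad is visible under the head at top crop (677,212).

```bash
cat > m2.py <<'E'
from h import *
a=load('s0');b=load('t0')
T=lambda u,v:(136+u*230/800,145+v*95/330)
S=lambda u,v:(160+u/4,165+(v-330)*70/270)
def tri(p1,p2):
    (o,d),(e,f)=ray(b,*p1),ray(a,*p2); s=np.linalg.lstsq(np.array([d,-f]).T,e-o,rcond=None)[0]; return ((o+s[0]*d+e+s[1]*f)/2).round(4),np.linalg.norm(o+s[0]*d-e-s[1]*f).round(4)
for n,t,s in(('blue',(56,96),(716,441)),('red',(152,119),(626,421)),('yel',(246,146),(537,401))):
    print(n,tri(T(*t),S(*s)),onz(b,*T(*t),.1675).round(3),onz(a,*S(*s),.1675).round(3))
print('stand top',[onz(b,*T(*p),.015)[:2].round(3).tolist() for p in((583,105),(778,302),(587,305))])
print('stand sc',[onz(a,*S(*p),.015)[:2].round(3).tolist() for p in((226,382),(217,545),(37,545))])
print('rack top',[onz(b,*T(*p),.01)[:2].round(3).tolist() for p in((20,168),(315,245))])
print('rack sc',[onz(a,*S(*p),.01)[:2].round(3).tolist() for p in((445,540),)])
for n,c in(('s',a),('t',b)):
    h=cv2.cvtColor(c['frame'],cv2.COLOR_BGR2HSV);m=cv2.inRange(h,(15,90,60),(34,255,255))
    x0,x1=(178,210) if n=='s' else (312,350)
    m[:,:x0]=0;m[:,x1:]=0; m[:175]=0; m[225:]=0
    p=np.argwhere(m)[:,::-1]; P=np.array([onz(c,u,v,.0175)[:2] for u,v in p]); 
    A=np.c_[2*P,np.ones(len(P))]; x=np.linalg.lstsq(A,(P**2).sum(1),rcond=None)[0]; print('pad',n,len(p),x[:2].round(4),np.sqrt(x[2]+x[0]**2+x[1]**2).round(4))
E
python3 m2.py
```

```text
blue (array([0.5585, 0.3233, 0.1592]), np.float64(0.0042)) [0.557 0.319 0.168] [0.563 0.324 0.167]
red (array([0.545 , 0.2381, 0.1605]), np.float64(0.0061)) [0.544 0.234 0.167] [0.549 0.241 0.167]
yel (array([0.5286, 0.1544, 0.1586]), np.float64(0.0056)) [0.527 0.15  0.167] [0.534 0.157 0.167]
stand top [[0.628, -0.151], [0.452, -0.347], [0.433, -0.167]]
stand sc [[0.444, -0.16], [0.641, -0.142], [0.658, -0.318]]
rack top [[0.519, 0.387], [0.469, 0.095]]
rack sc [[0.611, 0.081]]
pad s 105 [ 0.5347 -0.244 ] 0.0459
pad t 70 [ 0.5306 -0.2475] 0.0444
```

jog_arm(
  motion=[
    [0,0,0,0,0,-50,85],
    [0,0,-0.13,-30,-20,-80,85],
    [0,0,-0.27,-80,-42,-80,85],
    [0,0,-0.27,-125,-66,-80,85],
    [0,0,-0.27,-170,-90,-80,85],
    [0,0,-0.27,-215,-113,-80,85],
    [0,0,-0.27,-255,-135,-80,85],
    [0,0,-0.27,-290,-153,-80,85],
  ],
  force=30,
)

```text
time_s: 0.9
eef_pos: [0.5105, 0.3872, 0.3837]
orientation: [0.0, 0.09, 0.996, -0.0]
ft_force: [0.6, 1.0, -0.1]
opening: 0.0851
```

```bash
cat >> h.py <<'E'
def log():
    s=r.state(); open('log.txt','a').write(json.dumps([list(s['q']),list(s['eef_pos']),list(s['orientation'])])+'\n')
    print(round(s['time_s'],2),'q',s['q'].round(3).tolist(),'p',s['eef_pos'].round(4).tolist(),'R\n',rot(s['orientation']).as_matrix().round(3),'F',s['ft_force'].round(1),'op',round(s['opening'],4)); return s
E
python3 -c "
from h import *
log()"
```

```text
0.9 q [-0.711, 0.422, -0.039, 1.711, 0.02, 1.009, 0.634] p [0.5105, 0.3872, 0.3837] R
 [[-0.984  0.178  0.   ]
 [ 0.178  0.984 -0.001]
 [-0.    -0.001 -1.   ]] F [ 0.6  1.  -0.1] op 0.0851
```

jog_arm(
  motion=[
    [0,0,0,-30,-28,0,85],
    [0,0,0,-60,-56,0,85],
    [0,0,0,-60,-56,0,85],
    [0,0,0,-60,-56,0,85],
  ],
)

```text
time_s: 1.3
eef_pos: [0.5587, 0.3232, 0.3835]
orientation: [-0.0, 0.09, 0.996, -0.0]
ft_force: [-0.5, -0.0, -0.6]
opening: 0.0847
```

```bash
python3 -c "
from h import *
log();c=shot('wrist','w1');print(c['position'],rot(c['orientation']).as_matrix().round(2),c['intrinsics'][0])
for P in ((.56,.3215,.201),(.56,.3215,.168)): print(proj(c,P))"
```

```text
1.3 q [-0.594, 0.428, -0.027, 1.701, 0.013, 1.013, 0.765] p [0.5587, 0.3232, 0.3835] R
 [[-0.984  0.179 -0.001]
 [ 0.179  0.984 -0.   ]
 [ 0.001 -0.    -1.   ]] F [-0.5 -0.  -0.6] op 0.0847
[0.47691852 0.33869383 0.45365523] [[ 0.18 -0.93 -0.32]
 [ 0.98  0.17  0.06]
 [-0.   -0.32  0.95]] [310.47320718   0.         253.53516176]
[251.57780485 184.37831923]
[251.83184255 173.4278421 ]
```

View pics/w1.png

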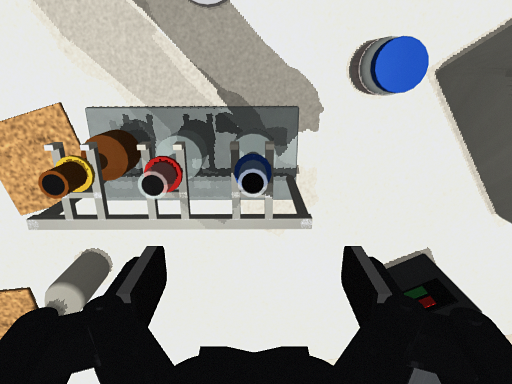

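The wrist view shows the blue flask's mouth at (252,182), its fork's lips at (237,147) and (270,147), and the crossbar at the bottom. It opens towards the robot.

```bash
python3 -c "
from h import *
c=load('w1')
print('mouth',onz(c,252,181.5,.201),'red',onz(c,152.5,184.5,.201),'yel',onz(c,52,182.5,.201)); print('lips',onz(c,238,148,.173),onz(c,269,148,.173))
g=c['frame'][160:200,230:275]; cv2.imwrite('pics/w1c.png',cv2.resize(g,(675,600),interpolation=2))"
```

```text
mouth [0.55750937 0.32232593 0.201     ] red [0.54490759 0.23774661 0.201     ] yel [0.52776131 0.15342541 0.201     ]
lips [0.53236951 0.31371448 0.173     ] [0.5374527  0.34168691 0.173     ]
```

View pics/w1c.png

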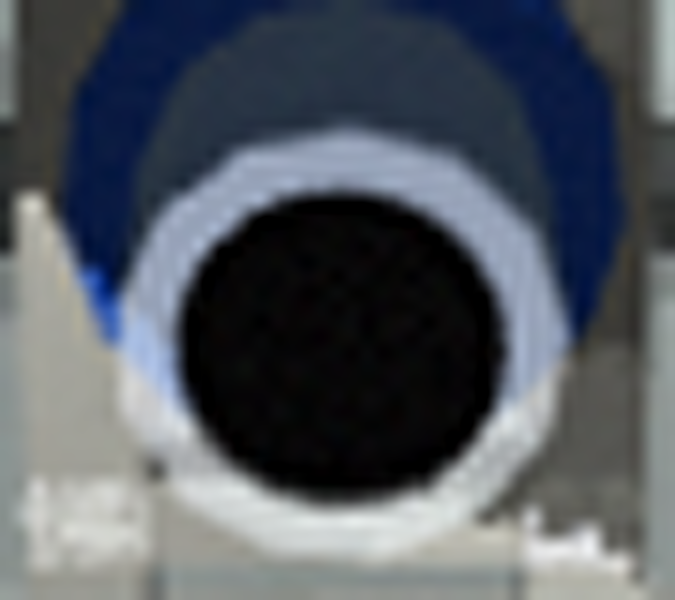

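jog_arm(
  motion=[
    [0,0,0,0,0,40,60],
    [0,0,0,0,0,80,60],
    [0,0,0,0,0,110,60],
    [0,0,0,0,0,130,60],
    [0,0,0,0,0,138,60],
    [0,0,0,0,0,138,60],
    [0,0,0,0,0,138,45],
    [0,0,0,0,0,138,36],
  ],
  force=30,
)

```text
time_s: 2.15
eef_pos: [0.5586, 0.3249, 0.2473]
orientation: [0.001, 0.089, 0.996, 0.001]
ft_force: [0.5, 0.1, -0.3]
opening: 0.0361
```

jog_arm(
  motion=[
    [0,0,0,0,0,0,31],
    [0,0,0,0,0,0,28],
    [0,0,0,0,0,0,25],
    [0,0,0,0,0,0,22],
    [0,0,0,0,0,0,20],
    [0,0,0,0,0,0,20],
  ],
  force=30,
)

```text
time_s: 2.75
eef_pos: [0.5584, 0.3242, 0.2467]
orientation: [0.0, 0.089, 0.996, 0.0]
ft_force: [-0.8, -1.5, 6.3]
opening: 0.0251
```

```bash
python3 -c "
from h import *
log()"
```

```text
2.75 q [-0.594, 0.567, -0.03, 1.841, 0.025, 0.734, 0.755] p [0.5584, 0.3242, 0.2467] R
 [[-0.984  0.177  0.001]
 [ 0.177  0.984  0.   ]
 [-0.001  0.    -1.   ]] F [-0.8 -1.5  6.3] op 0.0251
```

jog_arm(
  motion=[
    [0,0,0,0,0,-3,20],
    [0,0,0,0,0,-8,20],
    [0,0,0,0,0,-14,20],
    [0,0,0,0,0,-19,20],
    [0,0,0,0,0,-21,20],
    [0,0,0,0,0,-21,20],
    [0,0,0,0,0,-21,20],
  ],
)

```text
time_s: 3.45
eef_pos: [0.5582, 0.3243, 0.2668]
orientation: [-0.0, 0.089, 0.996, -0.0]
ft_force: [0.7, -0.5, -2.0]
opening: 0.0253
```

```bash
python3 -c "
from h import *
log();c=shot('wrist','w2')"
```

```text
3.45 q [-0.594, 0.543, -0.03, 1.824, 0.022, 0.775, 0.757] p [0.5582, 0.3243, 0.2668] R
 [[-0.984  0.177 -0.   ]
 [ 0.177  0.984 -0.   ]
 [-0.    -0.    -1.   ]] F [ 0.7 -0.5 -2. ] op 0.0253
```

View pics/w2.png

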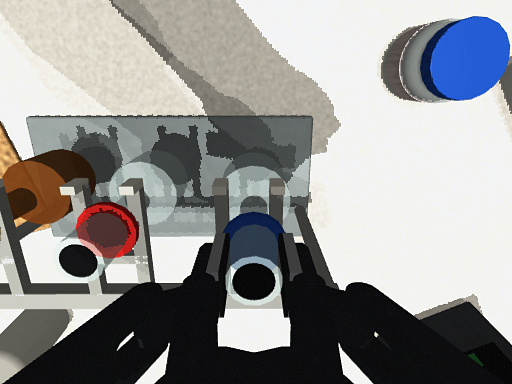

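jog_arm(
  motion=[
    [0,0,0,6,0,0,20],
    [0,0,0,20,0,0,20],
    [0,0,0,42,0,0,20],
    [0,0,0,66,0,0,20],
    [0,0,0,92,0,0,20],
    [0,0,0,117,0,0,20],
    [0,0,0,133,0,0,20],
    [0,0,0,140,0,0,20],
  ],
)

```text
time_s: 4.3
eef_pos: [0.4184, 0.3496, 0.2671]
orientation: [-0.0, 0.088, 0.996, 0.0]
ft_force: [0.8, 0.2, -1.2]
opening: 0.0252
```

jog_arm(
  motion=[
    [0,0,0,-1,-8,0,20],
    [0,0,0,-5,-28,0,20],
    [0,0,0,-10,-56,0,20],
    [0,0,0,-16,-88,0,20],
    [0,0,0,-22,-122,0,20],
    [0,0,0,-28,-154,0,20],
    [0,0,0,-32,-180,0,20],
    [0,0,0,-36,-200,0,20],
  ],
)

```text
time_s: 5.1
eef_pos: [0.4206, 0.1416, 0.2669]
orientation: [-0.0, 0.091, 0.996, -0.001]
ft_force: [-0.5, 0.0, -1.4]
opening: 0.0251
```

```bash
python3 -c "
from h import *
log()"
```

```text
5.1 q [-0.427, 0.326, -0.034, 2.259, 0.022, 0.558, 0.91] p [0.4206, 0.1416, 0.2669] R
 [[-0.983  0.181 -0.   ]
 [ 0.181  0.983 -0.001]
 [-0.    -0.001 -1.   ]] F [-0.5  0.  -1.4] op 0.0251
```

jog_arm(
  motion=[
    [0,0,0,-5,-30,0,20],
    [0,0,0,-12,-65,0,20],
    [0,0,0,-24,-95,0,20],
    [0,0,0,-45,-110,0,20],
    [0,0,0,-75,-114,0,20],
    [0,0,0,-106,-115,0,20],
    [0,0,0,-128,-115,0,20],
    [0,0,0,-136,-115,0,20],
  ],
)

```text
time_s: 5.9
eef_pos: [0.5357, 0.0055, 0.2667]
orientation: [0.001, 0.091, 0.996, -0.0]
ft_force: [-0.3, -0.9, -0.6]
opening: 0.0248
```

```bash
python3 -c "
from h import *
log();c=shot('wrist','w3');print(proj(c,(.534,.004,.006)))
h=cv2.cvtColor(c['frame'],cv2.COLOR_BGR2HSV);m=cv2.inRange(h,(8,90,60),(22,255,255))
n,l,s,ce=cv2.connectedComponentsWithStats(m);print([(s[i].tolist(),ce[i].round()) for i in range(1,n) if s[i][4]>800])"
```

```text
5.9 q [-0.106, 0.423, -0.015, 2.07, 0.012, 0.647, 1.26] p [0.5357, 0.0055, 0.2667] R
 [[-0.984  0.181  0.001]
 [ 0.181  0.984 -0.001]
 [-0.001 -0.001 -1.   ]] F [-0.3 -0.9 -0.6] op 0.0248
[251.84281845 158.63043905]
[([169, 75, 156, 154, 11802], array([249., 141.])), ([408, 114, 63, 70, 2823], array([437., 148.])), ([0, 155, 76, 85, 1293], array([ 44., 197.]))]
```

View pics/w3.png

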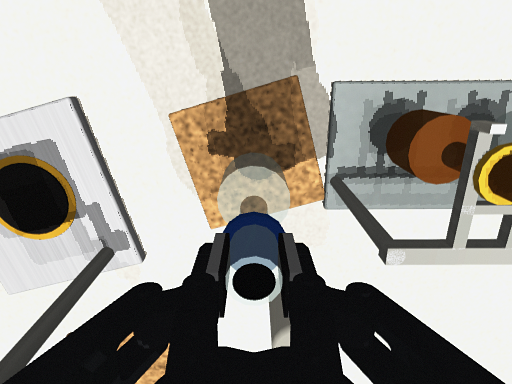

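The mat lies at corners (169,113), (298,75), (325,200) and (210,228), with the flask over its centre. Next I lower it.

jog_arm(
  motion=[
    [0,0,0,0,0,15,20],
    [0,0,0,0,0,35,20],
    [0,0,0,0,0,53,20],
    [0,0,0,0,0,64,20],
    [0,0,0,0,0,68,20],
    [0,0,0,0,0,70,20],
    [0,0,0,0,0,71,20],
    [0,0,0,0,0,71,20],
  ],
)

```text
time_s: 6.75
eef_pos: [0.5342, 0.0086, 0.1964]
orientation: [0.0, 0.089, 0.996, 0.0]
ft_force: [0.5, -0.5, -2.1]
opening: 0.0248
```

jog_arm(
  motion=[
    [0,0,0,0,0,0.5,20],
    [0,0,0,0,0,1,20],
    [0,0,0,0,0,1,20],
  ],
)

```text
time_s: 7.05
eef_pos: [0.5341, 0.0087, 0.1951]
orientation: [0.0, 0.089, 0.996, 0.0]
ft_force: [0.9, -0.8, -1.4]
opening: 0.0251
```

jog_arm(
  motion=[
    [0,0,0,0,0,0.5,20],
    [0,0,0,0,0,1,20],
    [0,0,0,0,0,1,20],
  ],
)

```text
time_s: 7.35
eef_pos: [0.534, 0.0086, 0.1938]
orientation: [-0.0, 0.089, 0.996, -0.0]
ft_force: [0.4, 0.3, -1.4]
opening: 0.0252
```

jog_arm(
  motion=[
    [0,0,0,0,0,0.3,20],
    [0,0,0,0,0,0.6,20],
    [0,0,0,0,0,0.6,20],
  ],
)

```text
time_s: 7.65
eef_pos: [0.5342, 0.0086, 0.1937]
orientation: [0.0, 0.089, 0.996, 0.0]
ft_force: [-1.1, -0.0, 4.2]
opening: 0.0252
```

Contact shows at +4 N. Now I release and rise.

jog_arm(
  motion=[
    [0,0,0,0,0,0,28],
    [0,0,0,0,0,0,32],
    [0,0,0,0,0,0,40],
    [0,0,0,0,0,0,60],
    [0,0,0,0,0,-20,60],
    [0,0,0,0,0,-60,70],
    [0,0,0,0,0,-105,85],
    [0,0,0,0,0,-130,85],
  ],
  force=20,
)

```text
time_s: 8.45
eef_pos: [0.5346, 0.0086, 0.3264]
orientation: [0.002, 0.089, 0.996, 0.0]
ft_force: [0.4, -0.3, -0.4]
opening: 0.0847
```

```bash
python3 -c "
from h import *
log();c=shot('wrist','w4')"; cat log.txt
```

```text
8.45 q [-0.111, 0.343, -0.015, 2.011, 0.007, 0.784, 1.262] p [0.5346, 0.0086, 0.3264] R
 [[-0.984  0.177  0.003]
 [ 0.177  0.984  0.   ]
 [-0.003  0.001 -1.   ]] F [ 0.4 -0.3 -0.4] op 0.0847
[[-0.7108059371179507, 0.42175841383523516, -0.03919107165984873, 1.7113403922944124, 0.019771447259896067, 1.0094931998971626, 0.6343364702895857], [0.510505302161443, 0.3871829404967269, 0.3836972840928325], [4.954647184382944e-05, 0.08955919113638305, 0.9959813915115324, -0.00046539326974620506]]
[[-0.5942315152517579, 0.4280069504465895, -0.026523063789707486, 1.7012917720968261, 0.012952773391890385, 1.013176339604529, 0.7653091398930622], [0.5587203355085218, 0.32320397061090833, 0.383513374203425], [-0.0002758052721909219, 0.09000893756235517, 0.9959408940268853, -0.0002251561152005993]]
[[-0.5938635591814778, 0.5665636447945499, -0.030195365136042582, 1.8409614348665706, 0.024526001744079606, 0.7336897836464823, 0.7551922371788689], [0.5584332521787344, 0.3241618575977834, 0.24669395155882107], [0.0003491650472662839, 0.08891023869741976, 0.996039569042515, 0.00015633342092775785]]
[[-0.5
[... 501 characters left out ...]
6673], [-1.1524498613505938e-06, 0.090914563845512, 0.9958584986482307, -0.0006266973305621954]]
[[-0.10559743756459966, 0.4230901711091331, -0.015122506187187426, 2.0701810217160626, 0.011952151293227756, 0.6472960591588108, 1.2601105335175713], [0.5356982217853166, 0.005467875611019204, 0.26674662220274714], [0.000643347412556407, 0.09076085294264619, 0.9958724388017093, -0.0003732457179227965]]
[[-0.11059497859182052, 0.3434504301354137, -0.015433177144227409, 2.0110354256934238, 0.00748436819312358, 0.7840764675968649, 1.2624462457288483], [0.5345524413989936, 0.00856701557090744, 0.32636747915883213], [0.001515242370679007, 0.0888525564451643, 0.9960435966848704, 0.0002841773815016105]]
```

```bash
cat > fit.py <<'E'
from h import *
L=[json.loads(l) for l in open('log.txt')]
A=[];B=[];lat=[]
for q,p,o in L:
    R_=np.hypot(p[0],p[1]); az=np.arctan2(p[1],p[0])+q[0]; lat.append(R_*np.sin(az)); rr=R_*np.cos(az); s=q[1];t=q[1]+q[3]
    A+=[[np.sin(s),np.cos(s),np.sin(t),np.cos(t),0],[np.cos(s),-np.sin(s),np.cos(t),-np.sin(t),1]];B+=[rr,p[2]]
x,res,rk,sv=np.linalg.lstsq(np.array(A),np.array(B),rcond=None)
print('lat',np.round(lat,3)); print('L1,o1,L2,o2,H-L3',x.round(4),res,rk,sv); print((np.array(A)@x-B).round(4))
E
python3 fit.py
```

```text
lat [-0.04  -0.045 -0.044 -0.044 -0.045 -0.051 -0.05 ]
L1,o1,L2,o2,H-L3 [ 6.467e-01  8.000e-04  4.420e-01 -3.000e-04  2.940e-02] [3.61760045e-07] 5 [4.56529906 3.72487155 0.37103674 0.35402246 0.14274546]
[ 0.      0.0001  0.0002 -0.     -0.0001  0.      0.0001  0.      0.0002
  0.      0.0001 -0.0001 -0.0005 -0.0001]
```

jog_arm(
  motion=[
    [0,0,-0.14,0,0,0,85],
    [0,0,-0.28,0,0,0,85],
    [0,0,-0.42,0,0,0,85],
    [0,0,-0.56,0,0,0,85],
    [0,0,-0.7,0,0,0,85],
    [0,0,-0.84,0,0,0,85],
    [0,0,-0.98,0,0,0,85],
    [0,0,-1.12,0,0,0,85],
  ],
)

```text
time_s: 9.3
eef_pos: [0.5339, 0.0086, 0.323]
orientation: [-0.0, -0.456, 0.89, 0.0]
ft_force: [-0.2, -0.1, 0.4]
opening: 0.085
```

```bash
python3 -c "
from h import *
log()"
```

```text
9.3 q [0.103, 0.362, -0.301, 2.002, 0.147, 0.798, 2.237] p [0.5339, 0.0086, 0.323] R
 [[-0.583 -0.812 -0.   ]
 [-0.812  0.583 -0.   ]
 [ 0.     0.    -1.   ]] F [-0.2 -0.1  0.4] op 0.085
```

```bash
cat > kin.py <<'E'
from h import *
from scipy.optimize import least_squares
import itertools
L=[json.loads(l) for l in open('log.txt')]
Z=lambda a:R.from_euler('z',a).as_matrix(); Y=lambda a:R.from_euler('y',a).as_matrix()
def rots(q,s3=-1,s5=-1):
    A=[Z(-q[0])];A.append(A[-1]@Y(q[1]));A.append(A[-1]@Z(s3*q[2]));A.append(A[-1]@Y(q[3]));A.append(A[-1]@Z(s5*q[4]));A.append(A[-1]@Y(q[5]));A.append(A[-1]@Z(-q[6]));return A
def rerr(s3,s5):
    M=[rots(q,s3,s5)[-1].T@rot(o).as_matrix() for q,p,o in L]; m=R.from_matrix(M).mean(); return m,(R.from_matrix(M)*m.inv()).magnitude()
best=min(itertools.product((1,-1),(1,-1)),key=lambda s:rerr(*s)[1].max()); C,e=rerr(*best)
# position: base H + A2*(a) + A4*(b) + A6*(c) ; offsets y lumped
def rows(q):
    A=rots(q,*best); return np.hstack([np.eye(3)[:,2:],A[1][:,1:],A[3][:,1:],A[5][:,2:]])
x=np.linalg.lstsq(np.vstack([rows(q) for q,p,o in L]),np.hstack([p for q,p,o in L]),rcond=1e-6)[0]
def fk(q): return rows(q)@x, rots(q,*best)[-1]@C.as_matrix()
if __name__=='__main__':
    for s in itertools.product((1,-1),(1,-1)): print(s,rerr(*s)[1].max().round(4))
    print(best,C.as_euler('xyz').round(3),x.round(4)); print(np.array([fk(q)[0]-p for q,p,o in L]).round(4))
E
python3 kin.py
```

```text
(1, 1) 0.6145
(1, -1) 0.4905
(-1, 1) 0.2415
(-1, -1) 0.0
(-1, -1) [0.    0.    1.571] [ 0.2829 -0.0298  0.647  -0.0268  0.4423  0.2534]
[[ 0.  0.  0.]
 [ 0.  0.  0.]
 [-0.  0.  0.]
 [ 0.  0.  0.]
 [-0.  0.  0.]
 [ 0.  0.  0.]
 [ 0.  0.  0.]
 [-0. -0. -0.]]
```

```bash
cat > ik.py <<'E'
from kin import *
lo=np.array([-2.57,-.35,-1.29,.11,-1.05,.11,-2.63])+.03;hi=np.array([2.57,1.97,1.29,2.56,4.19,1.86,2.63])-.03
def ik(p,Rt,q0):
    def f(q):
        P,M=fk(q); return np.r_[(P-p)*10,R.from_matrix(M.T@Rt).as_rotvec()*3,(q-q0)*.003]
    s=least_squares(f,np.clip(q0,lo,hi),bounds=(lo,hi)); P,M=fk(s.x); return s.x,np.linalg.norm(P-p),R.from_matrix(M.T@Rt).magnitude()
def pose(c,phi,pitch,gz,back,flip=1,g=.054):
    z=np.array([np.cos(phi)*np.cos(pitch),np.sin(phi)*np.cos(pitch),-np.sin(pitch)]); y=flip*np.array([-np.sin(phi),np.cos(phi),0]); x=np.cross(y,z)
    return np.array([c[0],c[1],gz])-z*(g+back),np.c_[x,y,z]
if __name__=='__main__':
    q0=r.state()['q']; rng=np.random.default_rng(0)
    seeds=[q0]+[rng.uniform(lo,hi) for _ in range(6)]
    for ph in range(-90,151,20):
      for fl in(1,-1):
        out=[]
        for c,gz in(((.534,.009),.036),((.533,-.246),.048)):
          for back in(0,.1):
            T=pose(c,np.radians(ph),np.radians(40),gz,back,fl)
            b=min((ik(*T,s) for s in seeds),key=lambda t:t[1]*10+t[2]); out.append((round(b[1]*1e3,1),round(b[2],2)))
        print(ph,fl,out, b[0].round(2))
E
python3 ik.py
```

```text
-90 1 [(np.float64(0.0), 0.0), (np.float64(0.0), 0.0), (np.float64(0.0), 0.0), (np.float64(0.0), 0.0)] [-0.67  0.92  0.69  2.21  0.85  0.44 -0.98]
-90 -1 [(np.float64(0.0), 0.0), (np.float64(0.0), 0.0), (np.float64(0.0), 0.0), (np.float64(0.0), 0.0)] [-0.89  1.29  1.26  2.22 -0.87  0.38 -2.38]
-70 1 [(np.float64(0.0), 0.0), (np.float64(0.0), 0.0), (np.float64(0.0), 0.0), (np.float64(0.0), 0.0)] [-0.87  1.23  1.19  2.47  3.79  0.33  2.6 ]
-70 -1 [(np.float64(0.0), 0.0), (np.float64(0.0), 0.0), (np.float64(0.0), 0.0), (np.float64(0.0), 0.0)] [ 0.02  0.78 -0.38  2.41  1.65  1.13  1.59]
-50 1 [(np.float64(0.0), 0.0), (np.float64(0.0), 0.0), (np.float64(0.0), 0.0), (np.float64(19.8), 0.05)] [ 0.61  1.11 -1.26  2.53  1.82  1.82 -1.21]
-50 -1 [(np.float64(0.0), 0.0), (np.float64(0.0), 0.0), (np.float64(0.0), 0.0), (np.float64(19.8), 0.05)] [ 0.61  1.11 -1.26  2.53  1.82  1.82  1.93]
-30 1 [(np.float64(7.0), 0.02), (np.float64(32.3), 0.09), (np.float64(8.0), 0.01), (np.float64(57.9), 0.14)] [ 0.92  1.02 -1.26  2.53  2.11  1.41 -0.72]
-30 -1 [(np.float64(7.0), 0.02), (np.float64(32.3), 0.09),
[... 2066 characters left out ...]
loat64(0.0), 0.0), (np.float64(0.0), 0.0), (np.float64(0.0), 0.0)] [ 0.75  1.   -0.23  1.41 -0.3   1.47  1.05]
130 1 [(np.float64(0.0), 0.0), (np.float64(0.0), 0.0), (np.float64(0.0), 0.0), (np.float64(0.0), 0.0)] [ 0.32  1.08  0.43  1.31 -0.5   1.73 -1.57]
130 -1 [(np.float64(0.0), 0.0), (np.float64(0.0), 0.0), (np.float64(0.0), 0.0), (np.float64(0.0), 0.0)] [ 0.63  1.04 -0.23  1.28 -0.14  1.64  1.17]
150 1 [(np.float64(0.0), 0.0), (np.float64(0.0), 0.0), (np.float64(0.0), 0.0), (np.float64(0.0), 0.0)] [ 0.22  1.1   0.41  1.25 -0.32  1.75 -1.41]
150 -1 [(np.float64(0.0), 0.0), (np.float64(0.0), 0.0), (np.float64(0.0), 0.0), (np.float64(0.0), 0.0)] [ 0.51  1.07 -0.23  1.22  0.03  1.73  1.34]
```

```bash
cat > sim.py <<'E'
from ik import *
from scipy.spatial.transform import Slerp
q0=r.state()['q']
def path(qs,poses):
    q=qs;w=0;mar=9;tr=[];P0,M0=fk(q)
    for P1,M1 in poses:
        sl=Slerp([0,1],R.from_matrix([M0,M1]))
        for t in np.linspace(0,1,9)[1:]:
            q,e,a=ik(P0+(P1-P0)*t,sl(t).as_matrix(),q); w=max(w,e*1e3+a*100); mar=min(mar,(q-lo).min(),(hi-q).min())
        tr.append(q.round(2).tolist());P0,M0=P1,M1
    return w,mar,tr
if __name__=='__main__':
  for ph in(45,55,65,75):
   for fl in(1,-1):
    p=np.radians(ph);d=np.array([np.cos(p),np.sin(p),0]);c=np.array([.534,.009,0]);s=np.array([.533,-.246,0])
    y=fl*np.array([-d[1],d[0],0]);V=np.c_[np.cross(y,[0,0,-1]),y,[0,0,-1]]
    back=c-.15*d
    # vertical turned by <=90 first
    q,M=fk(q0);half=R.from_matrix(M)*R.from_rotvec([0,0,np.pi/2 if fl<0 else 0])
    T=lambda c,gz,b:pose(c,p,np.radians(40),gz,b,fl)
    ps=[(q,half.as_matrix()),(q,V),(np.r_[back[:2],.33],V),T(c,.036,.12),T(c,.036,0),T(c,.06,0),T(s+[-.06,.15,0],.06,0),T(s,.06,0),T(s,.048,0),T(s,.048,.12)]
    w,m,tr=path(q0,ps); print(ph,fl,round(w,2),round(m,3)); 
    if w<5: print(*tr,sep='\n')
E
python3 sim.py
```

```text
45 1 10.89 0.0
45 -1 76.15 0.0
55 1 37.29 0.0
55 -1 46.53 0.0
65 1 62.5 0.0
65 -1 16.98 0.0
75 1 86.89 0.0
75 -1 0.0 0.0
[-0.2, 0.35, 0.1, 2.02, -0.05, 0.78, 0.88]
[-0.44, 0.37, 0.43, 2.03, -0.21, 0.78, -0.15]
[-0.18, 0.33, 0.45, 2.07, -0.21, 0.78, 0.13]
[0.74, 0.8, -0.36, 2.15, -1.02, 0.72, 1.14]
[0.82, 1.05, -0.74, 2.18, -1.02, 0.29, 1.1]
[0.81, 0.99, -0.73, 2.19, -1.02, 0.33, 1.07]
[0.94, 0.94, -0.57, 2.19, -0.85, 0.52, 1.09]
[0.94, 0.95, -0.38, 1.85, -0.65, 0.87, 0.94]
[0.94, 0.97, -0.38, 1.85, -0.65, 0.86, 0.95]
[1.01, 0.88, -0.32, 1.73, -0.57, 1.1, 0.89]
```

```bash
cat > sim2.py <<'E'
from sim import *
c=np.array([.534,.009,0]);s=np.array([.533,-.246,0]);P0,M0=fk(q0)
for pit,g in((40,.054),(45,.058)):
 for ph in(-70,-60,-50,-40,45,55,65):
  for fl in(1,-1):
    p=np.radians(ph);d=np.array([np.cos(p),np.sin(p),0])
    y=fl*np.array([-d[1],d[0],0]);V=np.c_[np.cross(y,[0,0,-1]),y,[0,0,-1]]
    ang=np.arctan2(*(M0.T@V)[[1,0],0]); 
    T=lambda c,gz,b:pose(c,p,np.radians(pit),gz,b,fl,g)
    for turn in (ang,ang-2*np.pi*np.sign(ang)):
      ps=[(P0,M0@Z(turn*k/3)) for k in(1,2,3)]+[((c-.1*d)[:2].tolist()+[.36],V),T(c,.15,.15),T(c,.036,.1),T(c,.036,0),T(c,.06,0),T(s+[-.06,.15,0],.06,0),T(s,.06,0),T(s,.048,.1)]
      ps=[(np.array(a),b) for a,b in ps]
      w,m,tr=path(q0,ps)
      if w<8: print(pit,ph,fl,'turn',round(turn,2),round(w,2),round(m,3),*tr[3:],sep='\n ')
E
time python3 sim2.py
```

```text
40
 -70
 1
 turn
 2.17
 0.0
 0.0
 [-0.5, 0.28, 0.24, 2.03, -0.09, 0.84, 0.14]
 [-1.19, 0.61, 0.6, 2.16, 0.67, 0.87, -0.84]
 [-1.12, 0.91, 0.61, 2.24, 0.78, 0.51, -1.06]
 [-1.06, 1.13, 0.76, 2.27, 0.94, 0.21, -1.18]
 [-1.05, 1.07, 0.75, 2.28, 0.93, 0.26, -1.14]
 [-0.78, 1.0, 0.51, 2.49, 1.92, 0.47, -2.09]
 [-0.4, 0.97, 0.51, 2.39, 2.24, 0.57, -2.07]
 [-0.64, 0.9, 0.64, 2.45, 2.06, 0.44, -1.97]
40
 -70
 -1
 turn
 -0.97
 2.31
 0.0
 [0.55, 0.54, -1.26, 1.97, 0.59, 1.07, 2.52]
 [-0.22, 0.67, -0.84, 2.1, 1.04, 1.57, 1.79]
 [-0.23, 0.91, -0.74, 2.18, 1.24, 1.47, 1.55]
 [-0.14, 1.01, -0.66, 2.21, 1.43, 1.42, 1.5]
 [-0.13, 0.97, -0.68, 2.22, 1.4, 1.42, 1.54]
 [-0.01, 0.97, -0.65, 2.44, 1.55, 1.39, 1.38]
 [0.29, 0.92, -0.52, 2.35, 1.83, 1.28, 1.63]
 [0.16, 0.82, -0.6, 2.4, 1.63, 1.3, 1.62]
40
 -60
 1
 turn
 2.0
 0.01
 0.0
 [-0.46, 0.25, 0.19, 2.06, -0.06, 0.83, 0.29]
 [-1.22, 0.56, 0.55, 2.29, 0.88, 0.78, -0.95]
 [-1.15, 0.91, 0.62, 2.36, 1.21, 0.4, -1.39]
 [-0.95, 1.04, 0.54, 2.36, 1.75, 0.41, -1.89]
 [-0.98, 1.0, 0.59, 2.36, 1.7, 0.38, -1.81]
 [0.02, 1.01, -0.72, 2.53, 1.69, 1.48, -1.77]
 [0
[... 614 characters left out ...]
, 0.87, -0.78, 2.19, 1.24, 1.4, 1.61]
 [-0.08, 0.98, -0.7, 2.22, 1.43, 1.35, 1.55]
 [-0.07, 0.94, -0.72, 2.22, 1.4, 1.35, 1.59]
 [0.05, 0.92, -0.69, 2.44, 1.55, 1.31, 1.45]
 [0.35, 0.88, -0.57, 2.33, 1.8, 1.2, 1.72]
 [0.25, 0.76, -0.64, 2.38, 1.6, 1.21, 1.73]
45
 -60
 1
 turn
 2.0
 0.01
 0.0
 [-0.46, 0.25, 0.19, 2.06, -0.06, 0.83, 0.29]
 [-1.15, 0.48, 0.51, 2.27, 0.83, 0.78, -0.85]
 [-1.11, 0.84, 0.61, 2.36, 1.17, 0.37, -1.28]
 [-0.9, 0.98, 0.51, 2.36, 1.77, 0.37, -1.85]
 [-0.94, 0.94, 0.58, 2.36, 1.7, 0.33, -1.75]
 [-0.04, 0.9, -0.55, 2.53, 1.74, 1.23, -1.74]
 [0.28, 0.85, -0.41, 2.42, 2.03, 1.1, -1.48]
 [0.16, 0.72, -0.47, 2.49, 1.83, 1.08, -1.48]
real	6m32.290s
user	6m29.990s
sys	0m0.301s
```

The arm geometry favours taking the body with the gripper on the rack side. The flask therefore needs about 40 mm more room from the rack. I'll take it from the top again, re-stand it farther along the mat, then do the body grasp.

jog_arm(
  motion=[
    [0,0,0.14,0,0,0,70],
    [0,0,0.28,0,0,0,60],
    [0,0,0.42,0,0,0,60],
    [0,0,0.56,0,0,0,60],
    [0,0,0.7,0,0,0,60],
    [0,0,0.84,0,0,0,60],
    [0,0,0.98,0,0,0,60],
    [0,0,1.12,0,0,0,60],
  ],
)

```text
time_s: 10.1
eef_pos: [0.5339, 0.0086, 0.323]
orientation: [-0.0, 0.092, 0.996, -0.0]
ft_force: [-0.6, -0.7, 0.6]
opening: 0.0598
```

```bash
python3 -c "
from h import *
log();c=shot('wrist','w5')
g=cv2.cvtColor(c['frame'],cv2.COLOR_BGR2GRAY)
for z,n in((.148,'mouth'),): print(proj(c,(.5342,.0086,z)))
m=(g<30).astype(np.uint8); n,l,s,ce=cv2.connectedComponentsWithStats(m)
for i in range(1,n):
  if 60<s[i][4]<900: print(s[i],ce[i].round(1),onz(c,*ce[i],.148).round(4))"
```

```text
10.1 q [-0.112, 0.348, -0.014, 2.015, 0.007, 0.78, 1.257] p [0.5339, 0.0086, 0.323] R
 [[-0.983  0.183 -0.   ]
 [ 0.183  0.983 -0.   ]
 [ 0.    -0.    -1.   ]] F [-0.6 -0.7  0.6] op 0.0598
[253.2124359  185.84951822]
[362 110  35  38 546] [374.3 127.7] [0.5041 0.1107 0.148 ]
[430 144  33  28 485] [445.4 156.5] [0.5378 0.1658 0.148 ]
[235 157  38  27 276] [253.6 166.9] [0.5182 0.0119 0.148 ]
[460 158  30  24 515] [474.7 169.1] [0.553  0.1895 0.148 ]
[243 176  22  21 358] [253.5 186.3] [0.5346 0.0088 0.148 ]
[282 328  20  13 108] [290.8 333.1] [0.6931 0.0171 0.148 ]
```

The mouth is where expected (253.5,186.3), so the flask stands upright.

jog_arm(
  motion=[
    [0,0,0,0,0,45,60],
    [0,0,0,0,0,85,60],
    [0,0,0,0,0,112,60],
    [0,0,0,0,0,124,60],
    [0,0,0,0,0,128,50],
    [0,0,0,0,0,128,40],
    [0,0,0,0,0,128,32],
    [0,0,0,0,0,128,29],
  ],
  force=25,
)

```text
time_s: 10.95
eef_pos: [0.5346, 0.0086, 0.1965]
orientation: [0.001, 0.089, 0.996, 0.0]
ft_force: [-0.6, 0.6, 0.1]
opening: 0.0289
```

jog_arm(
  motion=[
    [0,0,0,0,0,0,26],
    [0,0,0,0,0,0,23],
    [0,0,0,0,0,0,20],
    [0,0,0,0,0,0,20],
    [0,0,0,0,0,-3,20],
    [0,0,0,0,0,-8,20],
    [0,0,0,0,0,-12,20],
    [0,0,0,0,0,-12,20],
  ],
  force=25,
)

```text
time_s: 11.75
eef_pos: [0.5342, 0.0087, 0.208]
orientation: [0.001, 0.089, 0.996, 0.0]
ft_force: [0.1, -0.3, -1.2]
opening: 0.0253
```

jog_arm(
  motion=[
    [0,0,0,0,-5,0,20],
    [0,0,0,1,-17,0,20],
    [0,0,0,2,-31,0,20],
    [0,0,0,2,-39,0,20],
    [0,0,0,2,-41,0,20],
    [0,0,0,2,-41,6,20],
    [0,0,0,2,-41,9,20],
    [0,0,0,2,-41,10,20],
  ],
)

```text
time_s: 12.55
eef_pos: [0.5247, -0.0309, 0.1967]
orientation: [-0.0, 0.088, 0.996, 0.0]
ft_force: [-0.6, 0.1, -1.9]
opening: 0.025
```

jog_arm(
  motion=[
    [0,0,0,0,0,0.4,20],
    [0,0,0,0,0,0.8,20],
    [0,0,0,0,0,1,20],
  ],
)

```text
time_s: 12.85
eef_pos: [0.5249, -0.0312, 0.1964]
orientation: [0.0, 0.089, 0.996, 0.0]
ft_force: [-0.8, 0.0, 0.8]
opening: 0.0252
```

jog_arm(
  motion=[
    [0,0,0,0,0,0.3,20],
    [0,0,0,0,0,0.5,20],
  ],
)

```text
time_s: 13.05
eef_pos: [0.525, -0.0313, 0.1963]
orientation: [0.0, 0.089, 0.996, 0.0]
ft_force: [-0.8, 0.4, 8.0]
opening: 0.0252
```

jog_arm(
  motion=[
    [0,0,0,0,0,0,28],
    [0,0,0,0,0,0,32],
    [0,0,0,0,0,0,42],
    [0,0,0,0,0,0,60],
    [0,0,0,0,0,-20,60],
    [0,0,0,0,0,-60,70],
    [0,0,0,0,0,-105,85],
    [0,0,0,0,0,-140,85],
  ],
  force=20,
)

```text
time_s: 13.85
eef_pos: [0.5248, -0.0315, 0.3381]
orientation: [0.001, 0.089, 0.996, 0.0]
ft_force: [0.0, -1.0, 0.1]
opening: 0.085
```

```bash
python3 -c "
from h import *
log();c=shot('wrist','w6')
g=cv2.cvtColor(c['frame'],cv2.COLOR_BGR2GRAY)
m=(g<30).astype(np.uint8); n,l,s,ce=cv2.connectedComponentsWithStats(m)
for i in range(1,n):
  if 150<s[i][4]<900 and abs(ce[i][0]-253)<40: print(s[i],ce[i].round(1),onz(c,*ce[i],.148).round(4))
h=cv2.cvtColor(c['frame'],cv2.COLOR_BGR2HSV);m=cv2.inRange(h,(20,120,60),(32,255,255)); m[:,160:]=0
p=np.argwhere(m)[:,::-1]; P=np.array([onz(c,u,v,.0175)[:2] for u,v in p])
A=np.c_[2*P,np.ones(len(P))]; x=np.linalg.lstsq(A,(P**2).sum(1),rcond=None)[0]; print('pad',len(p),x[:2].round(4),np.sqrt(x[2]+x[0]**2+x[1]**2).round(4),p.min(0),p.max(0))"
```

```text
13.85 q [-0.029, 0.319, -0.025, 2.014, 0.011, 0.807, 1.333] p [0.5248, -0.0315, 0.3381] R
 [[-0.984  0.177  0.001]
 [ 0.177  0.984 -0.   ]
 [-0.001  0.    -1.   ]] F [ 0.  -1.   0.1] op 0.085
[236 153  36  26 273] [253.8 162.3] [ 0.5095 -0.028   0.148 ]
[244 172  21  18 301] [253.7 180.4] [ 0.5257 -0.031   0.148 ]
pad 891 [ 0.5325 -0.2472] 0.0462 [ 57 146] [131 216]
```

View pics/w6.png

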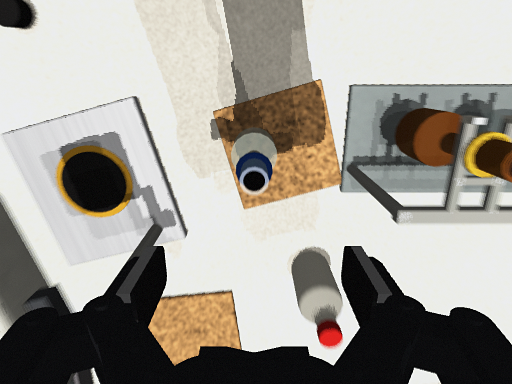

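The flask stands on the mat with its mouth at (254,180). The pad ring is centred at (94,181), well clear of it. Now I work out the tilted approach.

```bash
cat > rel.py <<'E'
from h import *
def pose(c,phi,pitch,gz,back,g=.058):
    phi,pitch=np.radians([phi,pitch]); z=np.array([np.cos(phi)*np.cos(pitch),np.sin(phi)*np.cos(pitch),-np.sin(pitch)]); y=np.array([-np.sin(phi),np.cos(phi),0])
    return np.array([c[0],c[1],gz])-z*(g+back),np.c_[np.cross(y,z),y,z]
def rel(*ts):
    s=r.state();M=rot(s['orientation']).as_matrix()
    for p,Rt in ts: print(R.from_matrix(M.T@Rt).as_rotvec().round(3).tolist(),(M.T@(p-s['eef_pos'])*1e3).round(1).tolist(),'world',np.round(p,3))
C=(.5252,-.0312); S=(.5326,-.2467)
E
python3 -c "
from rel import *
print('up');rel(pose(C,-60,89.9,.20,.16),pose(C,-60,65,.17,.15),pose(C,-60,45,.15,.15),pose(C,-60,45,.036,.1))"
```

```text
up
[0.006, 0.005, 0.869] [1.0, 0.5, -75.1] world [ 0.525 -0.031  0.418]
[0.194, -0.402, 0.853] [58.0, 67.3, -15.9] world [0.481 0.045 0.359]
[0.345, -0.728, 0.82] [96.7, 112.4, 45.3] world [0.452 0.096 0.297]
[0.345, -0.728, 0.82] [75.1, 85.1, 194.8] world [0.469 0.066 0.148]
```

jog_arm(
  motion=[
    [0,0,0.145,10,10,-20,85],
    [0,0,0.29,30,30,-30,85],
    [0,0,0.435,50,52,-30,85],
    [0,0,0.58,70,75,-30,85],
    [0,0,0.725,88,98,-30,85],
    [0,0,0.87,97,112,-30,85],
    [0.06,-0.13,0.87,97,112,-20,85],
    [0.12,-0.26,0.86,97,112,0,85],
  ],
)

```text
time_s: 14.7
eef_pos: [0.45, 0.0961, 0.3373]
orientation: [0.121, 0.494, 0.858, -0.067]
ft_force: [0.5, -1.3, -0.5]
opening: 0.0852
```

```bash
python3 -c "
from rel import *
log();rel(pose(C,-60,50,.15,.15),pose(C,-60,45,.14,.15),pose(C,-60,45,.036,.1))"
```

```text
14.7 q [-0.619, 0.228, 0.16, 2.199, 0.367, 0.728, -0.215] p [0.45, 0.0961, 0.3373] R
 [[-0.482  0.865  0.142]
 [ 0.832  0.502 -0.235]
 [-0.275  0.005 -0.962]] F [ 0.5 -1.3 -0.5] op 0.0852
[0.006, -0.42, -0.0] [-5.9, 1.3, 30.7] world [0.458 0.085 0.309]
[0.006, -0.507, -0.0] [13.1, 1.2, 48.5] world [0.452 0.096 0.287]
[0.006, -0.507, -0.0] [17.3, 0.4, 192.2] world [0.469 0.066 0.148]
```

Configuration follows the intended branch (j5 rising).

jog_arm(
  motion=[
    [0,-0.14,0,3,0,10,85],
    [0,-0.28,0,7,0,25,85],
    [0,-0.4,0,11,0,38,85],
    [0,-0.507,0,13,1,48,85],
    [0.006,-0.507,0,13,1,48,85],
  ],
)

```text
time_s: 15.2
eef_pos: [0.4493, 0.098, 0.2844]
orientation: [0.329, 0.458, 0.803, -0.194]
ft_force: [0.3, 0.6, 0.7]
opening: 0.0847
```

```bash
python3 -c "
from rel import *
log();rel(pose(C,-60,45,.036,.1))"; python3 kin.py | tail -16 | head -4
```

```text
15.2 q [-0.985, 0.447, 0.335, 2.337, 0.971, 0.794, -0.982] p [0.4493, 0.098, 0.2844] R
 [[-0.364  0.863  0.35 ]
 [ 0.608  0.505 -0.613]
 [-0.706 -0.011 -0.708]] F [0.3 0.6 0.7] op 0.0847
[-0.004, -0.002, 0.011] [69.4, 2.4, 123.7] world [0.469 0.066 0.148]
(1, -1) 0.6646
(-1, 1) 1.7901
(-1, -1) 0.0
(-1, -1) [ 0.    -0.     1.571] [ 0.2832 -0.0302  0.6472 -0.0265  0.4421  0.254 ]
```

jog_arm(
  motion=[
    [0,0,0,17,1,31,85],
    [0,0,0,35,1,62,85],
    [0,0,0,52,2,93,85],
    [0,0,0.01,66,2,117,85],
    [-0.004,-0.002,0.011,69,2,124,85],
    [-0.004,-0.002,0.011,69,2,124,85],
  ],
)

```text
time_s: 15.8
eef_pos: [0.4708, 0.0624, 0.1494]
orientation: [0.33, 0.466, 0.799, -0.19]
ft_force: [1.1, -0.1, 0.5]
opening: 0.0852
```

```bash
python3 -c "
from rel import *
log();rel(pose(C,-60,45,.036,0)); c=shot('wrist','w7')
for z in(.148,.113,.1,.05): print(z,proj(c,(*C,z)))"
```

```text
15.8 q [-0.909, 0.769, 0.396, 2.418, 1.44, 0.512, -1.533] p [0.4708, 0.0624, 0.1494] R
 [[-0.348  0.869  0.35 ]
 [ 0.618  0.494 -0.612]
 [-0.705  0.003 -0.71 ]] F [ 1.1 -0.1  0.5] op 0.0852
[-0.003, -0.003, -0.007] [3.3, 0.6, 98.7] world [0.505 0.004 0.077]
0.148 [255.43963832 352.39581344]
0.113 [255.12227266 292.76745657]
0.1 [255.01622937 272.84347617]
0.05 [254.65702882 205.35495432]
```

View pics/w7.png

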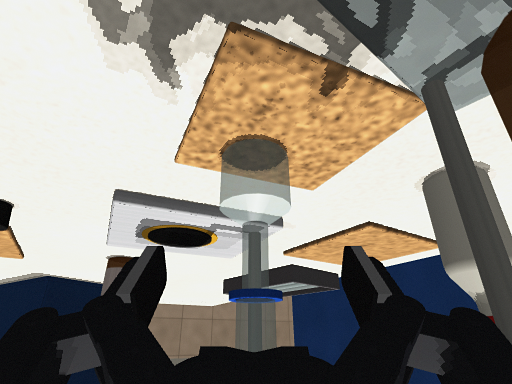

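The wrist view (upside down) shows the flask body at (255,180) and its collar at (255,294), centred between the open fingers. Now I advance along the tool.

jog_arm(
  motion=[
    [0,0,0,1,0,20,85],
    [0,0,0,2,0,45,85],
    [0,0,0,3,0,68,85],
    [0,0,-0.005,3,0,86,85],
    [-0.003,-0.003,-0.007,3,0.5,96,85],
    [-0.003,-0.003,-0.007,3,0.5,98.5,85],
    [-0.003,-0.003,-0.007,3,0.5,98.5,75],
    [-0.003,-0.003,-0.007,3,0.5,98.5,65],
  ],
  force=25,
)

```text
time_s: 16.65
eef_pos: [0.5048, 0.0058, 0.0788]
orientation: [0.333, 0.462, 0.8, -0.19]
ft_force: [-0.4, 0.5, 0.9]
opening: 0.0651
```

```bash
python3 -c "
from rel import *
log();rel(pose(C,-60,45,.036,0))"
```

```text
16.65 q [-0.708, 0.921, 0.316, 2.408, 1.859, 0.561, -1.894] p [0.5048, 0.0058, 0.0788] R
 [[-0.353  0.865  0.357]
 [ 0.613  0.502 -0.61 ]
 [-0.707  0.004 -0.707]] F [-0.4  0.5  0.9] op 0.0651
[0.004, 0.0, -0.001] [0.4, -0.8, 2.2] world [0.505 0.004 0.077]
```

jog_arm(
  motion=[
    [0.004,0,0,0,-0.8,1.5,62],
    [0.004,0,0,0,-0.8,1.5,59],
    [0.004,0,0,0,-0.8,1.5,57],
    [0.004,0,0,0,-0.8,1.5,56],
    [0.004,0,0,0,-0.8,1.5,55],
    [0.004,0,0,0,-0.8,1.5,53],
    [0.004,0,0,0,-0.8,1.5,50],
    [0.004,0,0,0,-0.8,1.5,48],
  ],
  force=28,
)

```text
time_s: 17.45
eef_pos: [0.5044, 0.0043, 0.0771]
orientation: [0.332, 0.462, 0.8, -0.192]
ft_force: [-1.1, 3.0, 5.9]
opening: 0.0529
```

```bash
python3 -c "
from rel import *
log()
a=pose(C,-60,45,.036,0); 
rel(*[(a[0]+np.array(v),a[1]) for v in((0,0,.03),(-.03,-.05,.03),(-.03,-.10,.03),(-.01,-.16,.03),(S[0]-C[0],S[1]-C[1],.03))])"
```

```text
17.45 q [-0.706, 0.926, 0.317, 2.407, 1.86, 0.56, -1.894] p [0.5044, 0.0043, 0.0771] R
 [[-0.354  0.866  0.354]
 [ 0.612  0.5   -0.613]
 [-0.708 -0.    -0.707]] F [-1.1  3.   5.9] op 0.0529
[-0.0, 0.001, 0.0] [-21.3, 0.3, -21.1] world [0.505 0.004 0.107]
[-0.0, 0.001, 0.0] [-41.3, -50.7, -1.0] world [ 0.475 -0.046  0.107]
[-0.0, 0.001, 0.0] [-71.9, -75.7, 29.6] world [ 0.475 -0.096  0.107]
[-0.0, 0.001, 0.0] [-115.6, -88.4, 73.4] world [ 0.495 -0.156  0.107]
[-0.0, 0.001, 0.0] [-155.8, -101.1, 113.6] world [ 0.512 -0.211  0.107]
```

jog_arm(
  motion=[
    [0,0,0,-2,0,-2,48],
    [0,0,0,-6,0,-6,48],
    [0,0,0,-11,0,-11,48],
    [0,0,0,-15,0,-15,48],
    [0,0,0,-15.6,0,-15.6,48],
    [0,0,0,-15.6,0,-15.6,48],
  ],
)

```text
time_s: 18.05
eef_pos: [0.5045, 0.0043, 0.0993]
orientation: [0.332, 0.462, 0.8, -0.191]
ft_force: [-0.2, 0.4, -1.6]
opening: 0.0529
```

```bash
python3 -c "
from rel import *
log()
c=shot('scene','s1');t=shot('top','t1')
a=c['frame'];o=proj(c,(.53,-.1,.08)).astype(int);print(o)
x,y=max(o[0]-80,0),max(o[1]-55,0)
cv2.imwrite('pics/s1c.png',cv2.resize(a[y:y+120,x:x+160],(800,600),interpolation=2))
a=pose(C,-60,45,.036,0); 
rel(*[(a[0]+np.array(v),a[1]) for v in((-.03,-.05,.022),(-.03,-.10,.022),(-.01,-.16,.022),(S[0]-C[0],S[1]-C[1],.022))])"
```

```text
18.05 q [-0.732, 0.883, 0.358, 2.411, 1.814, 0.529, -1.823] p [0.5045, 0.0043, 0.0993] R
 [[-0.353  0.866  0.354]
 [ 0.612  0.5   -0.613]
 [-0.707  0.    -0.707]] F [-0.2  0.4 -1.6] op 0.0529
[227 189]
[-0.001, 0.0, 0.0] [-20.1, -50.7, 20.0] world [ 0.475 -0.046  0.099]
[-0.001, 0.0, 0.0] [-50.7, -75.7, 50.7] world [ 0.475 -0.096  0.099]
[-0.001, 0.0, 0.0] [-94.5, -88.4, 94.5] world [ 0.495 -0.156  0.099]
[-0.001, 0.0, 0.0] [-134.6, -101.0, 134.7] world [ 0.512 -0.211  0.099]
```

View pics/s1c.png

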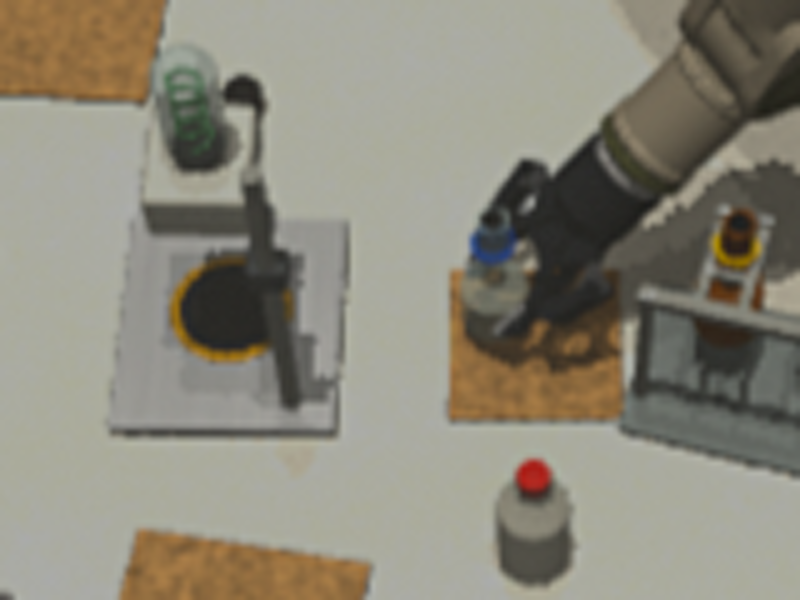

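The flask is upright in the grip, lifted clear of the mat. The post and head are clear of the planned path.

jog_arm(
  motion=[
    [0,0,0,-2,-5,2,48],
    [0,0,0,-7,-18,7,48],
    [0,0,0,-14,-35,14,48],
    [0,0,0,-22,-51,22,48],
    [0,0,0,-34,-62,34,48],
    [0,0,0,-47,-73,47,48],
    [0,0,0,-56,-78,56,48],
    [0,0,0,-60,-80,60,48],
  ],
)

```text
time_s: 18.95
eef_pos: [0.4769, -0.1112, 0.099]
orientation: [0.331, 0.463, 0.799, -0.192]
ft_force: [0.9, 0.4, -2.0]
opening: 0.053
```

```bash
python3 -c "
from rel import *
log()
a=pose(C,-60,45,.036,0); 
rel(*[(a[0]+np.array(v),a[1]) for v in((-.01,-.16,.022),(S[0]-C[0],S[1]-C[1],.022))])"
```

```text
18.95 q [-0.424, 0.886, 0.253, 2.531, 2.196, 0.72, -2.035] p [0.4769, -0.1112, 0.099] R
 [[-0.352  0.867  0.351]
 [ 0.613  0.497 -0.614]
 [-0.708 -0.001 -0.707]] F [ 0.9  0.4 -2. ] op 0.053
[-0.003, 0.001, -0.001] [-33.5, -6.7, 33.6] world [ 0.495 -0.156  0.099]
[-0.003, 0.001, -0.001] [-73.6, -19.2, 73.8] world [ 0.512 -0.211  0.099]
```

jog_arm(
  motion=[
    [0,0,0,-5,-1,5,48],
    [0,0,0,-15,-3,15,48],
    [0,0,0,-27,-5,27,48],
    [0,0,0,-39,-8,39,48],
    [0,0,0,-51,-11,51,48],
    [0,0,0,-61,-15,61,48],
    [-0.002,0,0,-68,-17,68,48],
    [-0.003,0,0,-71,-18,71,48],
  ],
)

```text
time_s: 19.75
eef_pos: [0.5123, -0.2059, 0.0992]
orientation: [0.332, 0.462, 0.8, -0.191]
ft_force: [0.2, 0.7, -1.1]
opening: 0.0529
```

```bash
python3 -c "
from rel import *
log()
a=pose(C,-60,45,.036,0); 
rel(*[(a[0]+np.array(v),a[1]) for v in((S[0]-C[0],S[1]-C[1],.022),(S[0]-C[0],S[1]-C[1],.012))])
c=shot('scene','s2');t=shot('top','t2');w=shot('wrist','w8')
f=c['frame'];o=proj(c,(.53,-.24,.1)).astype(int)
x,y=o[0]-50,o[1]-45
v1=cv2.resize(f[y:y+80,x:x+100],(400,320),interpolation=2)
f=t['frame'];o=proj(t,(.53,-.24,.1)).astype(int);x,y=o[0]-50,o[1]-40
v2=cv2.resize(f[y:y+80,x:x+100],(400,320),interpolation=2)
cv2.imwrite('pics/c9.png',np.vstack([np.hstack([v1,v2]),cv2.resize(w['frame'],(800,600))[:280]]))"
```

```text
19.75 q [-0.207, 0.875, 0.293, 2.453, 2.389, 0.711, -1.966] p [0.5123, -0.2059, 0.0992] R
 [[-0.353  0.865  0.356]
 [ 0.612  0.501 -0.612]
 [-0.708  0.002 -0.707]] F [ 0.2  0.7 -1.1] op 0.0529
[0.002, 0.001, -0.0] [-3.1, -2.9, 3.3] world [ 0.512 -0.211  0.099]
[0.002, 0.001, -0.0] [4.0, -2.9, 10.3] world [ 0.512 -0.211  0.089]
```

View pics/c9.png

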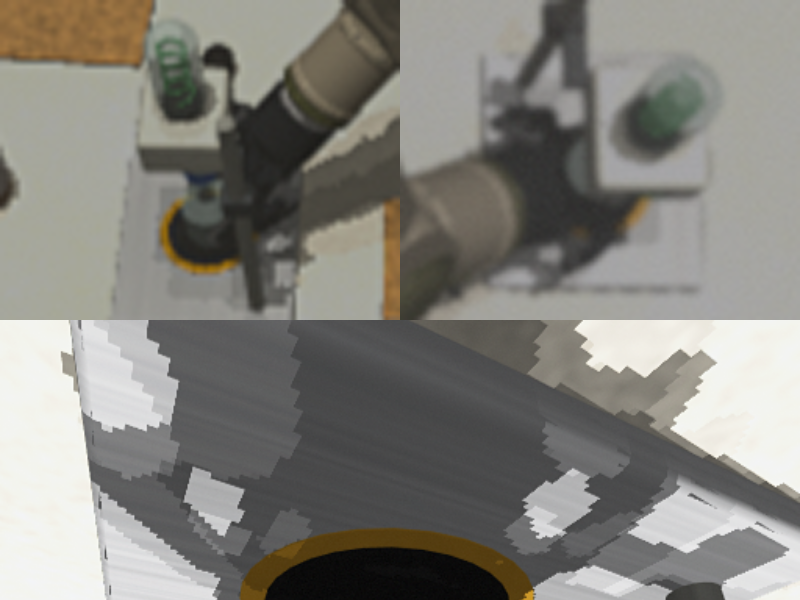

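The flask is over the pad under the head, clear of post and head. I check the pad position again numerically from this close view.

```bash
python3 -c "
from rel import *
c=load('w8')
h=cv2.cvtColor(c['frame'],cv2.COLOR_BGR2HSV);m=cv2.inRange(h,(15,130,60),(32,255,255)); m[:130]=0
n,l,s,ce=cv2.connectedComponentsWithStats(m); print([(s[i].tolist()) for i in range(1,n) if s[i][4]>30])
p=np.argwhere(m)[:,::-1]; P=np.array([onz(c,u,v,.018)[:2] for u,v in p]); k=np.linalg.norm(P-S,axis=1)<.07;P=P[k];p=p[k]
A=np.c_[2*P,np.ones(len(P))]; x=np.linalg.lstsq(A,(P**2).sum(1),rcond=None)[0]; print('pad',len(p),x[:2].round(4),np.sqrt(x[2]+x[0]**2+x[1]**2).round(4),p.min(0),p.max(0))
# outer edge only with fixed radius
R0=.042
for R0 in(.042,.045,.046):
  rr=np.linalg.norm(P-x[:2],axis=1)
from scipy.optimize import least_squares
b=load('w6');h=cv2.cvtColor(b['frame'],cv2.COLOR_BGR2HSV);m=cv2.inRange(h,(20,120,60),(32,255,255)); m[:,160:]=0
e=cv2.findContours(m,cv2.RETR_EXTERNAL,cv2.CHAIN_APPROX_NONE)[0];e=max(e,key=len)[:,0]
Q=np.array([onz(b,u,v,.018)[:2] for u,v in e]);A=np.c_[2*Q,np.ones(len(Q))]; x=np.linalg.lstsq(A,(Q**2).sum(1),rcond=None)[0];print('w6 outer',x[:2].round(4),np.sqrt(x[2]+x[0]**2+x[1]**2).round(4))
"
```

```text
[[154, 133, 188, 81, 3469], [478, 207, 34, 56, 1309], [407, 226, 38, 24, 448]]
pad 3478 [ 0.5297 -0.242 ] 0.0452 [154 133] [341 216]
w6 outer [ 0.5323 -0.2468] 0.0484
```

```bash
python3 -c "
from rel import *
from scipy.optimize import least_squares
for n,lo,z in(('w8',(15,130,60),.018),('w6',(15,120,60),.018),('w3',(15,120,60),.018),('w5',(15,120,60),.018)):
  c=load(n);h=cv2.cvtColor(c['frame'],cv2.COLOR_BGR2HSV);m=cv2.inRange(h,lo,(32,255,255))
  if n=='w8': m[:130]=0
  p=np.argwhere(m)[:,::-1]; P=np.array([onz(c,u,v,z)[:2] for u,v in p]); P=P[np.linalg.norm(P-S,axis=1)<.06]
  # balance by angle: mean radius per 10deg bin
  for it in range(1):
    a=np.arctan2(*(P-S).T[::-1]);b=(a//np.radians(10)).astype(int)
    B=np.array([P[b==i].mean(0) for i in np.unique(b)])
  f=lambda x:np.linalg.norm(B-x[:2],axis=1)-.0455
  s=least_squares(f,S); A=np.c_[2*B,np.ones(len(B))]; x=np.linalg.lstsq(A,(B**2).sum(1),rcond=None)[0]
  print(n,len(B),s.x.round(4),np.abs(s.fun).max().round(4),'free',x[:2].round(4),np.sqrt(x[2]+x[:2]@x[:2]).round(4), np.degrees(a).min().round(),np.degrees(a).max().round())
c=load('w8')
st=r.state();print('flask now',st['eef_pos']+rot(st['orientation']).apply([0,0,.058]), proj(c,(.5326,-.2467,.018)))
"
```

```text
w8 31 [ 0.5302 -0.243 ] 0.0014 free [ 0.5302 -0.2431] 0.0457 -180.0 180.0
w6 36 [ 0.5322 -0.2467] 0.0006 free [ 0.5322 -0.2467] 0.0457 -180.0 180.0
w3 29 [ 0.5323 -0.2443] 0.0026 free [ 0.5323 -0.2444] 0.0456 -180.0 180.0
w5 36 [ 0.5281 -0.2451] 0.002 free [ 0.5282 -0.2451] 0.045 -180.0 180.0
flask now [ 0.53264217 -0.24036835  0.05796641] [248.06522447 191.79449041]
```

jog_arm(
  motion=[
    [0,0,0,-1,-2,1,48],
    [0.002,0,0,-1.9,-3.4,1.9,48],
    [0.002,0,0,-1.9,-3.4,1.9,48],
    [0.002,0.001,0,0,-3.4,3.8,48],
    [0.002,0.001,0,2.5,-3.4,6.3,48],
    [0.002,0.001,0,3.8,-3.4,7.6,48],
    [0.002,0.001,0,4.3,-3.4,8.1,48],
    [0.002,0.001,0,4.3,-3.4,8.1,48],
  ],
)

```text
time_s: 20.7
eef_pos: [0.5104, -0.2094, 0.0901]
orientation: [0.331, 0.462, 0.8, -0.191]
ft_force: [-0.2, -0.1, -2.5]
opening: 0.053
```

```bash
python3 -c "
from rel import *
st=log();print('flask now',st['eef_pos']+rot(st['orientation']).apply([0,0,.058]))
c=load('w7');print('w7 base',proj(c,(*C,.006)))
w=shot('wrist','w9');s=load('w9')
h=cv2.cvtColor(w['frame'],cv2.COLOR_BGR2HSV);m=cv2.inRange(h,(15,130,60),(32,255,255))
p=np.argwhere(m)[:,::-1]; P=np.array([onz(w,u,v,.018)[:2] for u,v in p]); P=P[np.linalg.norm(P-S,axis=1)<.06]
a=np.arctan2(*(P-S).T[::-1]);b=(a//np.radians(10)).astype(int)
B=np.array([P[b==i].mean(0) for i in np.unique(b)]);A=np.c_[2*B,np.ones(len(B))]; x=np.linalg.lstsq(A,(B**2).sum(1),rcond=None)[0];print(len(B),x[:2])
g=w['frame']; cv2.imwrite('pics/w9b.png',np.hstack([cv2.resize(g[130:],(600,298)),cv2.resize(load('w7')['frame'][120:180,210:300],(200,298))]))"
```

```text
20.7 q [-0.191, 0.894, 0.281, 2.454, 2.402, 0.729, -1.981] p [0.5104, -0.2094, 0.0901] R
 [[-0.354  0.866  0.353]
 [ 0.613  0.5   -0.612]
 [-0.707 -0.    -0.708]] F [-0.2 -0.1 -2.5] op 0.053
flask now [ 0.53088602 -0.24488836  0.04906378]
w7 base [254.39287164 155.72368914]
30 [ 0.53004685 -0.24293764]
```

View pics/w9b.png

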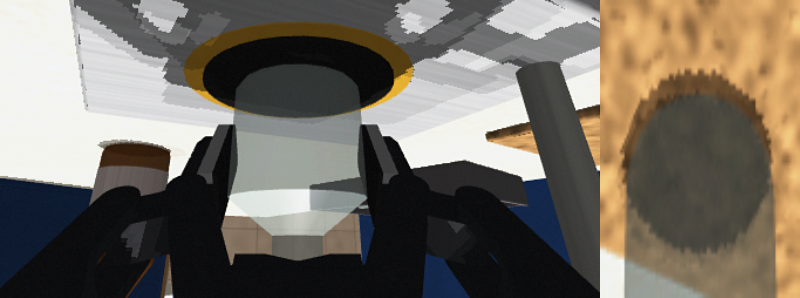

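The flask base and pad can be compared directly in this view: flask base near edge at row ≈184, pad black near edge ≈161 and far edge ≈230 (full-frame rows). I'll check that against the projected circles.

```bash
python3 -c "
from rel import *
c=load('w9');st=r.state();F=(st['eef_pos']+rot(st['orientation']).apply([0,0,.058]))[:2]
t=np.linspace(0,2*np.pi,180)
def circ(ctr,rad,z):
    p=np.array([proj(c,(ctr[0]+rad*np.cos(a),ctr[1]+rad*np.sin(a),z)) for a in t]); return p[:,1].min().round(1),p[:,1].max().round(1),p[:,0].min().round(1),p[:,0].max().round(1)
for z in(.018,.019,.020): print('base',z,circ(F,.027,z))
for n,p in(('S',S),('avg',(.5310,-.2445)),('w8',(.5302,-.243)),('back8',(.5310-.004,-.2445+.007))): print(n,circ(p,.042,.018))
h=c['frame'].astype(int); g=h.sum(2)
print('col 255 rows',g[140:260:2,255].tolist()); print('col195',g[140:240:2,195].tolist()); print('row 195 L',g[195,150:200:2].tolist(),'R',g[195,310:360:2].tolist())"
```

```text
base 0.018 (np.float64(179.8), np.float64(221.0), np.float64(201.5), np.float64(305.9))
base 0.019 (np.float64(181.8), np.float64(222.6), np.float64(201.4), np.float64(306.1))
base 0.02 (np.float64(183.8), np.float64(224.1), np.float64(201.2), np.float64(306.2))
S (np.float64(165.7), np.float64(230.1), np.float64(173.3), np.float64(336.2))
avg (np.float64(162.3), np.float64(228.7), np.float64(171.5), np.float64(336.9))
w8 (np.float64(160.1), np.float64(227.9), np.float64(170.8), np.float64(337.9))
back8 (np.float64(151.4), np.float64(224.6), np.float64(167.5), np.float64(341.2))
col 255 rows [223, 221, 225, 216, 215, 156, 159, 161, 162, 159, 117, 31, 42, 27, 32, 32, 34, 26, 36, 39, 33, 21, 68, 151, 161, 158, 154, 159, 156, 155, 160, 159, 162, 158, 157, 155, 154, 155, 157, 151, 158, 158, 160, 177, 172, 264, 380, 391, 431, 427, 428, 432, 427, 429, 470, 476, 480, 482, 477, 481]
col195 [221, 227, 219, 289, 280, 226, 223, 222, 222, 170, 167, 167, 159, 159, 163, 162, 24, 29, 31, 34, 26, 17, 29, 24, 25, 42, 26, 21, 37, 28, 31, 31, 27, 31, 30, 36, 36, 32, 74, 71, 194, 478, 578, 677, 677, 664, 661, 668, 266, 139]
row 195 L [273, 274, 272, 285, 210, 199, 201, 201, 198, 203, 201, 216, 39, 39, 41, 35, 25, 35, 26, 24, 23, 31, 31, 26, 39] R [30, 30, 27, 40, 31, 27, 36, 29, 31, 32, 29, 29, 33, 163, 197, 401, 470, 465, 465, 395, 391, 564, 560, 545, 545]
```

The projected circles match the picture within about 1–2 px, so the flask is centred on the pad to about 1–2 mm. Only the last 1–2 mm of descent is left.

jog_arm(
  motion=[
    [0,0,0,0.3,0,0.3,48],
    [0,0,0,0.6,0,0.6,48],
    [0,0,0,0.6,0,0.6,48],
  ],
)

```text
time_s: 21.05
eef_pos: [0.5105, -0.2093, 0.0895]
orientation: [0.331, 0.462, 0.8, -0.191]
ft_force: [1.0, 0.2, -1.0]
opening: 0.053
```

jog_arm(
  motion=[
    [0,0,0,0.3,0,0.3,48],
    [0,0,0,0.5,0,0.5,48],
    [0,0,0,0.5,0,0.5,48],
  ],
)

```text
time_s: 21.35
eef_pos: [0.5105, -0.2094, 0.0891]
orientation: [0.332, 0.462, 0.8, -0.191]
ft_force: [-1.4, 2.2, 5.4]
opening: 0.053
```

jog_arm(
  motion=[
    [0,0,0,0,0,0,54],
    [0,0,0,0,0,0,56],
    [0,0,0,0,0,0,60],
    [0,0,0,0,0,0,68],
    [0,0,0,0,0,0,78],
    [0,0,0,0,0,0,85],
    [0,0,0,0,0,0,85],
    [0,0,0,0,0,0,85],
  ],
  force=20,
)

```text
time_s: 22.15
eef_pos: [0.5105, -0.2094, 0.0888]
orientation: [0.331, 0.462, 0.8, -0.191]
ft_force: [-0.2, 0.2, -0.3]
opening: 0.0847
```

```bash
python3 -c "
from rel import *
log()
def look():
    w=shot('wrist','w10');F=np.array([.5310,-.2449])
    t=np.linspace(0,2*np.pi,90)
    p=np.array([proj(w,(F[0]+.027*np.cos(a),F[1]+.027*np.sin(a),.018)) for a in t]);print('base pred',p.min(0),p.max(0))
    g=w['frame'].astype(int).sum(2);print(g[150:210:2,255].tolist())
look()"
```

```text
22.15 q [-0.19, 0.897, 0.279, 2.453, 2.403, 0.732, -1.983] p [0.5105, -0.2094, 0.0888] R
 [[-0.354  0.866  0.354]
 [ 0.613  0.5   -0.612]
 [-0.707  0.    -0.707]] F [-0.2  0.2 -0.3] op 0.0847
base pred [201.2307821  182.46528852] [306.0119152  223.06166691]
[223, 175, 162, 157, 162, 161, 161, 30, 36, 30, 34, 35, 31, 19, 38, 35, 33, 35, 160, 159, 155, 160, 160, 155, 157, 159, 158, 155, 159, 160]
```

jog_arm(
  motion=[
    [0,0,0,0,0,-8,85],
    [0,0,0,0,0,-25,85],
    [0,0,0,0,0,-45,85],
    [0,0,0,0,0,-68,85],
    [0,0,0,0,0,-90,85],
    [0,0,0,0,0,-110,85],
    [0,0,0,0,0,-120,85],
    [0,0,0,0,0,-120,85],
  ],
)

```text
time_s: 23.0
eef_pos: [0.468, -0.135, 0.1745]
orientation: [0.332, 0.462, 0.8, -0.19]
ft_force: [0.1, -0.5, -0.3]
opening: 0.085
```

```bash
python3 -c "
from rel import *
log()
w=shot('wrist','w11');s=shot('scene','s3');t=shot('top','t3')
for z in(.018,.126,.16): print(z,proj(w,(.531,-.245,z)))
h=cv2.cvtColor(w['frame'],cv2.COLOR_BGR2HSV);m=cv2.inRange(h,(108,150,60),(130,255,255));n,l,st,ce=cv2.connectedComponentsWithStats(m)
print([(st[i].tolist(),ce[i].round(1).tolist()) for i in range(1,n) if st[i][4]>60])
# changes elsewhere
for a,b in(('s0','s3'),('t0','t3')):
  d=cv2.absdiff(load(a)['frame'],load(b)['frame']).max(2);m=(cv2.medianBlur(d,3)>40).astype(np.uint8)
  n,l,st,ce=cv2.connectedComponentsWithStats(m);print(a,[st[i].tolist() for i in range(1,n) if st[i][4]>12])
f=lambda c:cv2.resize(c,(400,300),interpolation=2)
o=proj(s,(.53,-.24,.1)).astype(int)
cv2.imwrite('pics/f1.png',np.hstack([cv2.resize(w['frame'],(400,300)),f(s['frame'][o[1]-45:o[1]+45,o[0]-50:o[0]+70])]))"
```

```text
23.0 q [-0.446, 0.705, 0.374, 2.549, 2.167, 0.608, -1.852] p [0.468, -0.135, 0.1745] R
 [[-0.354  0.865  0.355]
 [ 0.613  0.502 -0.611]
 [-0.707  0.001 -0.707]] F [ 0.1 -0.5 -0.3] op 0.085
0.018 [252.61402137 153.58487941]
0.126 [252.63886169 278.36643048]
0.16 [252.6489771 329.1796871]
[([406, 222, 106, 122, 8055], [466.5, 274.2]), ([230, 272, 47, 13, 404], [252.9, 277.1]), ([302, 274, 58, 91, 3649], [327.2, 317.2]), ([430, 372, 11, 12, 77], [434.4, 378.4])]
s0 [[401, 0, 19, 15, 172], [300, 4, 6, 6, 21], [301, 9, 37, 25, 674], [418, 10, 26, 24, 294], [289, 18, 5, 11, 37], [299, 26, 7, 9, 36], [263, 33, 8, 4, 21], [405, 33, 11, 8, 47], [245, 44, 7, 12, 55], [282, 44, 48, 50, 819], [421, 44, 58, 37, 1242], [253, 46, 17, 16, 86], [243, 59, 6, 23, 63], [454, 83, 7, 4, 13], [253, 97, 5, 6, 18], [415, 97, 43, 45, 975], [285, 99, 149, 79, 2878], [205, 111, 116, 88, 4587], [186, 181, 9, 4, 26], [186, 187, 10, 8, 60], [334, 187, 10, 12, 85], [332, 211, 7, 6, 28]]
t0 [[100, 146, 221, 186, 14701], [99, 154, 45, 34, 472], [147, 166, 13, 13, 129], [153, 178, 13, 17, 146], [93, 187, 16, 22, 263], [109, 191, 9, 15, 77], [326, 200, 3, 7, 19], [0, 236, 205, 148, 17711], [58, 238, 22, 11, 153], [121, 271, 53, 39, 314], [242, 331, 4, 7, 25], [214, 333, 7, 7, 25], [205, 343, 45, 41, 929], [256, 365, 6, 13, 39], [269, 371, 9, 13, 73], [248, 376, 8, 8, 42]]
```

```bash
python3 -c "
from rel import *
for n in('s0','s3','t0','t3'):
  c=load(n);h=cv2.cvtColor(c['frame'],cv2.COLOR_BGR2HSV)
  for nm,lo,hi in(('blue',(105,90,40),(130,255,255)),('red',(165,90,50),(180,255,255)),('yel',(20,110,90),(34,255,255))):
    k,l,s,ce=cv2.connectedComponentsWithStats(cv2.inRange(h,lo,hi));print(n,nm,[(ce[i].round(1).tolist(),int(s[i][4])) for i in range(1,k) if s[i][4]>=8 and ce[i][0]>70])
"
```

```text
s0 blue [([381.7, 193.9], 157), ([338.8, 194.4], 32)]
s0 red []
s0 yel [([294.1, 184.7], 30), ([187.1, 199.1], 57)]
s3 blue [([381.7, 193.9], 157)]
s3 red []
s3 yel [([293.6, 184.6], 31), ([187.2, 199.5], 55)]
t0 blue [([155.2, 172.5], 13), ([99.5, 194.9], 239)]
t0 red []
t0 yel [([207.2, 188.9], 23)]
t3 blue [([91.4, 196.1], 8), ([503.1, 241.3], 151), ([507.4, 255.8], 9), ([500.2, 272.8], 218), ([506.4, 262.9], 16)]
t3 red []
t3 yel []
```

```bash
python3 -c "
from h import *
s=r.state();print(s['dq'].round(4),s['ft_force'].round(1));print(r.hand_in())"
```

```text
[ 0.0114  0.0109 -0.0011 -0.0029 -0.0035  0.0001  0.0028] [ 0.   1.3 -0.8]
the job is handed in; nothing more can be done
None
```

The job is handed in. The blue-collared flask stands upright and released on the black pad under the drip tip, with the gripper backed off and touching nothing. Total time was about 23 s of the 72 s allowed.

**What I did:**
- I took the flask by its upper neck at 30 N and lifted it off the fork. I drew it out, stood it on the smallest mat and let go.
- I then picked it up once more from above at 25 N and set it down about 40 mm further along the mat, to give the gripper room beside the rack. This was an extra step you didn't ask for.
- I took it by the body at 28 N with the gripper tilted 45°, stood it on the pad and released it.

**Last checks:**
- **Upright:** after the gripper backed off, the collar was within about 1.5 px of where it should be.
- **Centred:** the pad's edges and the flask's base matched their computed outlines within about 2–3 px, roughly 1–3 mm. Separate pad estimates from the different views spread by up to about 6 mm, so I used a weighted middle value. I did not measure the drip tip itself, because the head hides it.
- **Forces:** the wrist force readings I took never passed about 8 N.
- **Other things on the bench:** in the scene view the jar lid, the yellow flask's collar and the pad rim had not shifted. The top view disagreed at the jar, probably because the arm was hiding it. The colour mask did not pick up the red collar, so I only know the scene comparison showed no clear change there.

I could not view the final close-up picture because the 12-picture limit was reached, so the final check was by numbers only.

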